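# Load the test kiln, cover it and wind its timer

## Task

Get the test kiln ready to fire: lift off its lid and lay it flat on the bench, then lay every square test tile from the compartment tray flat on the kiln shelf with no two touching, leaving the round piece in the tray for the next firing. Put the lid back, centred so that it sits flat and covers the opening all round, and last wind the clockwork timer key on the kiln's control box clockwise, in as many turns as it takes, until it is fully wound against its stop. Leave the clay head, the glaze jar and the modelling tool undisturbed.

Things in the scene. Friction and masses are not known exactly. Their poses are not given: they have to be found in the camera images.
- kiln: octagonal top-loading test kiln, fixed: 220 mm across flats outside, chamber 160 mm. Origin on its vertical axis at bench level, z up; flat rim at z = 145 mm, flat shelf over the whole chamber floor at z = 85 mm. A grey control box with the timer key (to 210 mm from the axis, 95 mm wide, top at z = 100 mm) is fixed to the face at 225 degrees in its own xy (between -x and -y)
- timer_key (a joint): angle wound on the clockwork firing timer, rad: 0 run down, 5.2 fully wound against a hard stop; grows as the key is turned clockwise seen from above. A light spring, at most 0.06 N m, pulls it back, but its click holds the key wherever it is left; turning takes up to about 0.16 N m
- key_grip (a point): point in the timer key's black wing on its vertical turning axis, 132 mm above the bench, 165 mm from the kiln's axis, 13 mm below the rim. The wing is 46 mm long (this point's x), 10 mm thick (its y) and reaches from 18 mm below this point to 14 mm above it; a round hub 26 mm in diameter reaches up to 16 mm below this point
- lid: loose octagonal kiln lid, 210 mm across flats, 25 mm thick, 0.4 to 0.6 kg, at the start lying flat on the kiln's rim, roughly centred; origin at the centre of its underside, z up. The bench to the right of the kiln and its control box (x = 0.38 to 0.64, y = -0.30 to -0.53 m) is clear for it
- lid_knob (a point): middle of the lid's plain round wooden knob: 32 mm in diameter, 42 mm tall, standing on the centre of the lid's top; this point is 49 mm above the lid's underside, 24 mm above its top face and 18 mm below the knob's top
- tray: wooden compartment tray, fixed: 180 mm (its x) by 268 mm (its y), walls 4 mm thick, 22 mm high, inner floor 4 mm above the bench; 2 by 3 square compartments 84 mm wide, centres at x = -44, +44 and y = -88, 0, +88 mm. Origin: centre of its underside
- tile1: square test tile of bare bisque clay, 34 x 34 x 12 mm, 26 g, both faces alike, lying flat in one of the tray's compartments (may be absent); origin at its centre, z through its thickness, x and y along its sides
- tile2: square test tile of bare bisque clay, 34 x 34 x 12 mm, 26 g, both faces alike, lying flat in one of the tray's compartments (may be absent); origin at its centre, z through its thickness, x and y along its sides
- tile3: square test tile of bare bisque clay, 34 x 34 x 12 mm, 26 g, both faces alike, lying flat in one of the tray's compartments (may be absent); origin at its centre, z through its thickness, x and y along its sides
- tile4: square test tile of bare bisque clay, 34 x 34 x 12 mm, 26 g, both faces alike, lying flat in one of the tray's compartments (may be absent); origin at its centre, z through its thickness, x and y along its sides
- tile5: square test tile of bare bisque clay, 34 x 34 x 12 mm, 26 g, both faces alike, lying flat in one of the tray's compartments (may be absent); origin at its centre, z through its thickness, x and y along its sides
- disc: round test piece of the same bisque clay, 34 mm in diameter, 12 mm thick, 21 g, in a compartment of the tray; origin at its centre, z through its thickness
- head: small dark clay portrait head on its shoulders, 110 mm across, 135 mm tall, 0.6 kg, standing loose on the far right of the bench; origin under its centre
- glaze_jar: white closed glaze jar, 68 mm in diameter, 85 mm tall, standing loose on the far side; origin under its centre
- model_tool: wooden modelling tool, 190 mm long, 12 mm thick, lying loose on the far left; origin on the bench under its middle

How it is judged:
By the outcome, as a careful person would: the job done as asked, in the order asked, and still so for the second after the job is handed in, with the robot touching nothing.
Of tile1, tile2, tile3, tile4, tile5 only 3 to 5 are there at a start; the rules pass over those that are not, and their reading is None.
At some moment in a run one of lid may be knocked a few centimetres aside while the robot is not near it.
Once in a run the grip may slacken for a moment while it holds something.
It also fails if it takes over 210 s, if anything falls off the work surface, if the arm or the gripper's body presses on something with over 40 N, if the wrist force passes 120 N, or if a joint passes its speed limit or range.

## Robot

A 7-joint arm with a two-finger parallel gripper is mounted at the origin on the work surface. World frame = base frame: x ahead of the robot, y to its left, z up, the work surface at z = 0. Lengths are in m, angles in rad, forces in N, time in s.
With the tool pointing down it reaches from about 0.425 to 0.825 m from the base axis. Payload 3.6 kg.
Tool frame: the origin (TCP) lies at the centre of the arm's flange, where the gripper is bolted on; the fingertips stand 173 mm ahead of it and the grasp point (between the pads) lies 155 mm ahead of it; z points along the fingers, y is the line along which they close (so a half turn about z gives the same grasp; the last joint's range is limited). The gripper opens to 85 mm and grips with 20 to 120 N. Pads are 22 mm wide; open, the fingers measure 114 mm over their backs; the gripper's body (76 mm by 85 mm) begins 54 mm behind the grasp point. The pads swing forward as they close: fully open they stand 13 mm farther back than shut.
Start: joints at [1.304, 0.615, -0.013, 1.423, 0.008, 1.103, -0.04], TCP at [0.154, -0.631, 0.405] pointing down, gripper open.
Joint ranges: [-3.12, 3.12], [-0.3, 2.06], [-1.34, 1.32], [0.26, 2.42], [-1.36, 4.5], [0.01, 1.98], [-2.84, 2.84]. Speed limits (rad/s): [2.79, 2.79, 3.14, 3.14, 3.14, 3.14, 3.14].

## Interface

Orientations are given as a unit quaternion [w, x, y, z].
In Python, from bench import ctrl, optics, workorder, sensors gives the robot as it stands (ctrl), with the cameras (optics), the job (workorder) and the readings (sensors).
- The arm moves only by the shell command python3 steer.py 'ROWS' [FORCE]. ROWS is a JSON list of rows, 1 to 8 of them, each an object with the fields jaw (the finger opening in m), pos (a list: dx, dy, dz in normalised numbers (1 is 200 mm)), turn_vec (a list: a rotation vector rx, ry, rz in fractions of the full range, 1 being 180 degrees); a field left out counts as zero (the opening has to be given); each row shifts and turns the commanded pose from where the row before left it, along the tool's axes as they then stand; what a row does not reach is not made up. A row lasts 1/12 s, in which the tool goes at most 0.0417 m and 0.125 rad, less where a joint would pass 70% of its speed; a pose out of reach is approached as far as the arm can. The fingers move at their own pace and stop on an object; FORCE is the grip in N (left out, the last holds). Time passes only in rows, so rows that do not move let the fingers close. It prints the time, the measured TCP pose, the force, the opening and the grip force at its end. Shift and turn numbers lie between -1 and 1, and a call with a number outside is refused. Input that does not fit is refused with a message, and nothing moves.
- sensors.observe(): the state, without advancing time (a new reading comes with each control period).
- optics.read_camera(name): name is "side" or "top"; returns a dict with "image" (384x512x3 uint8, red, green, blue), "range_z" (384x512 float32, m along the optical axis (not along the pixel's ray), 0 where there is no reading), "fx", "fy", "cx", "cy" (pixels), "rvec" (rotation vector, rad) and "tvec" (3), from world to camera coordinates, as OpenCV has them. Camera axes: x right, y down, z forward; pixel columns grow to the right and rows downward; lengths in m; the calibration is good to about 2 mm. A picture is of the moment at which its call begins.
- workorder.close_job(): hands the job in; it is judged then, once.
The state is a dict: "t": time; "joints": joint angles; "joint_vel": joint speeds; "tau": joint torques, N m; "tool_pos": TCP position; "eef_rot": TCP orientation; "contact_force": force on the tool from outside, world axes, zero at the start; "ft_torque": the same for the moment, N m; "finger_gap": finger opening in m; "gripper_force": force on a finger pad.
Only numpy, scipy, OpenCV 4.12 (cv2) and the standard library are available. Lean on these libraries where they do the work, as an engineer would, in place of code of your own. Each camera call takes 0.05 s, during which the arm holds its last target. There are 200 camera calls.

## Working session

There is one attempt and no reset: what is moved stays moved. The work goes in short steps, Python scripts to look and compute and a shell command to move; the robot and the scene stay as the last step left them, time stands still between calls to the robot, and variables do not carry over. Pictures are saved under pics/ and viewed, at most 14 in all, crops included, and the job is handed in when it is done.

```bash
ls; mkdir -p pics
cat > h.py <<'E'
import numpy as np,cv2
from bench import ctrl, optics, workorder, sensors
from scipy.spatial.transform import Rotation as R
def cam(n,save=None):
    c=optics.read_camera(n)
    if save: cv2.imwrite('pics/'+save,c['image'][:,:,::-1])
    return c
def w2p(c,P):
    P=np.atleast_2d(P).astype(float)
    K=np.array([[c['fx'],0,c['cx']],[0,c['fy'],c['cy']],[0,0,1]])
    return cv2.projectPoints(P,np.array(c['rvec']),np.array(c['tvec']),K,None)[0][:,0]
def ray(c,u,v):
    Rm=R.from_rotvec(c['rvec']).as_matrix();d=Rm.T@np.array([(u-c['cx'])/c['fx'],(v-c['cy'])/c['fy'],1]);o=-Rm.T@np.array(c['tvec']);return o,d
def atz(c,u,v,z):
    o,d=ray(c,u,v);return o+d*(z-o[2])/d[2]
def cloud(c):
    z=c['range_z'];v,u=np.mgrid[:z.shape[0],:z.shape[1]]
    p=np.stack([(u-c['cx'])/c['fx']*z,(v-c['cy'])/c['fy']*z,z],-1)
    P=(p-np.array(c['tvec']))@R.from_rotvec(c['rvec']).as_matrix()
    P[z==0]=np.nan
    return P
def st():
    s=sensors.observe();r=R.from_quat(np.array(s['eef_rot'])[[1,2,3,0]])
    return s,np.array(s['tool_pos']),r
def to(target,yaw=None):
    """shift in tool axes to reach world TCP target; yaw = desired angle of tool y axis in world (mod pi)"""
    s,p,r=st();m=r.as_matrix()
    d=m.T@(np.array(target)-p)
    ya=np.arctan2(m[1,1],m[0,1])
    print('t',s['t'],'tcp',p.round(4),'z',m[:,2].round(3),'ya',ya.round(3),'d',d.round(4),'j7',round(s['joints'][6],3),'j1',round(s['joints'][0],3))
    if yaw is not None:
        e=(yaw-ya+np.pi/2)%np.pi-np.pi/2; print('rz',(-e).round(3))
E
python3 - <<'E'
from h import *
for n in('top','side'):
    c=cam(n,n+'0.png');o,d=ray(c,256,192);print(n,c['fx'],o.round(3),d.round(3))
s,p,r=st();print(s);print(r.as_matrix().round(3))
E
```

```text
bench.py
pics
steer.py
top 476.2797573687838 [0.49  0.081 1.252] [ 0.122  0.013 -0.993]
side 368.59113318914143 [0.523 0.881 0.818] [ 0.094 -0.762 -0.641]
{'t': 0.1, 'joints': array([ 1.30449337,  0.61583128, -0.01263651,  1.42475345,  0.00807955,
        1.10339806, -0.0404016 ]), 'joint_vel': array([ 5.92377753e-04, -1.56719277e-03, -1.60439212e-03, -3.26446290e-03,
        3.14234047e-04, -6.24771656e-04,  5.34757497e-05]), 'tau': array([ 1.53678397e-03, -4.70381749e+01,  2.60305312e-01, -1.71571219e+01,
        1.01042210e-02,  5.84655776e-03, -9.76313515e-06]), 'tool_pos': array([ 0.15434131, -0.63111457,  0.40364285]), 'eef_rot': array([-1.16204840e-03,  9.92815493e-01,  1.19649597e-01, -1.39930520e-04]), 'contact_force': array([ 0.04010811, -0.18647761,  0.49627889]), 'ft_torque': array([0.0096153 , 0.01065778, 0.01633337]), 'gripper_force': 0.0, 'finger_gap': 0.08536439851694602}
[[ 0.971  0.238 -0.001]
 [ 0.238 -0.971  0.002]
 [ 0.    -0.002 -1.   ]]
```

View pics/top0.png

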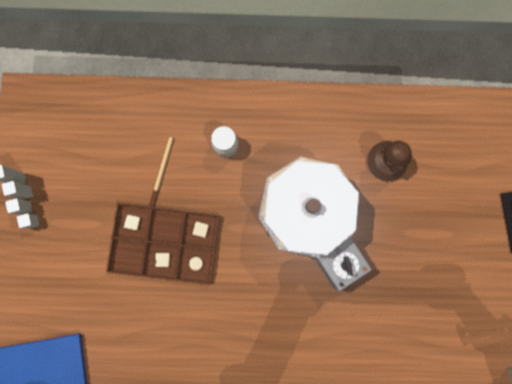

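View pics/side0.png

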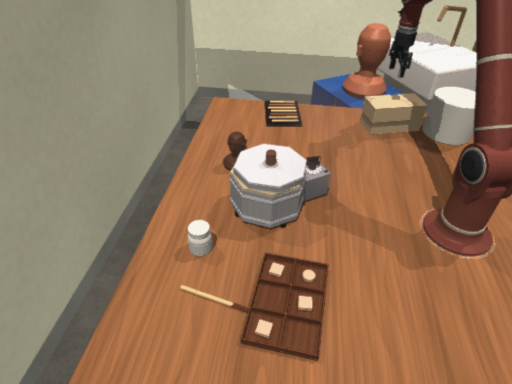

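The top view shows the lid knob at (313,206), the key at (347,265), three square tiles at (132,223), (201,230) and (163,260), and the disc at (196,264). The head, jar and modelling tool are all clear of these. Next I'll measure positions.

```bash
cat >> h.py <<'E'
def tiles(c):
    P=cloud(c);im=c['image'].astype(int)
    m=((im.min(2)>150)&(im[:,:,0]-im[:,:,2]>15)&(np.abs(P[:,:,2]-.016)<.02)).astype(np.uint8)
    m[:190]=0;m[300:]=0;m[:,:100]=0;m[:,240:]=0
    n,l,s,ce=cv2.connectedComponentsWithStats(m)
    for i in range(1,n):
        if s[i,4]<40: continue
        q=np.argwhere(l==i)[:,::-1]
        w=np.array([atz(c,u,v,.016)[:2] for u,v in q]).astype(np.float32)
        r=cv2.minAreaRect(w*1000);print(ce[i].round(1),s[i,4],w.mean(0).round(4),[np.round(x,1) for x in r],np.nanmedian(P[l==i][:,2]).round(4))
def lid(c,z,ztop=None):
    """lid top plane height z: octagon centre/orientation; knob"""
    P=cloud(c);zt=z
    m=(np.abs(P[:,:,2]-zt)<.006)&(c['image'].min(2)>140)
    n,l,s,ce=cv2.connectedComponentsWithStats(m.astype(np.uint8));i=1+s[1:,4].argmax()
    q=P[l==i][:,:2]; h=cv2.convexHull(q.astype(np.float32)*1000)
    best=max(((lambda p:(max((p@np.array([np.cos(t+k*np.pi/4),np.sin(t+k*np.pi/4)])).ptp() if 0 else np.ptp(p@np.array([np.cos(t+k*np.pi/4),np.sin(t+k*np.pi/4)])) for k in range(4))*-1,t))(h[:,0]) for t in np.arange(0,np.pi/4,.01)))
    t=best[1];A=[];b=[]
    for k in range(4):
        d=np.array([np.cos(t+k*np.pi/4),np.sin(t+k*np.pi/4)]);x=h[:,0]@d;A.append(d);b.append((x.max()+x.min())/2)
    print('lid centre',np.linalg.lstsq(np.array(A),np.array(b),rcond=None)[0].round(1),'width',-best[0],'ang',round(np.degrees(t),1),'z med',np.median(P[l==i][:,2]).round(4),'n',s[i,4])
    k=P[(np.abs(P[:,:,2]-zt-.042)<.006)];
    k=k[np.hypot(*(k[:,:2]-q.mean(0)).T)<.05];print('knob',k.mean(0).round(4),len(k))
E
python3 - <<'E'
from h import *
c=cam('top');tiles(c);lid(c,.17)
P=cloud(c);
k=P[(np.abs(P[:,:,2]-.146)<.006)];k=k[(k[:,1]<-.1)&(k[:,0]<.5)&(k[:,0]>.3)];print('key',len(k),k.mean(0));r=cv2.minAreaRect((k[:,:2]*1000).astype(np.float32));print(r)
a=cv2.resize(c['image'][140:300,250:390],None,fx=4,fy=4,interpolation=2)[:600,:,::-1];cv2.imwrite('pics/k1.png',a)
E
```

```text
[131.3 221.9] 162 [0.5541 0.418 ] [array([554.4, 417.8]), array([32.7, 33.7]), np.float64(77.7)] 0.0165
[199.9 229.1] 155 [0.5408 0.2395] [array([541.1, 239.4]), array([32.1, 32.5]), np.float64(77.7)] 0.0161
[161.8 259.2] 163 [0.4608 0.3339] [array([460.2, 333.3]), array([33.4, 30.8]), np.float64(3.0)] 0.0161
[195.4 263.2] 119 [0.453  0.2472] [array([453.6, 246.9]), array([30.5, 28.2]), np.float64(2.7)] 0.0165
lid centre [594.2 -32.2] width 210.97749055531386 ang 40.7 z med 0.1695 n 6690
knob [ 0.5935 -0.0319  0.2115] 160
key 86 [ 0.46309713 -0.12256076  0.14498997]
((463.1900634765625, -122.84276580810547), (43.38602828979492, 10.139846801757812), 15.402482986450195)
```

View pics/k1.png

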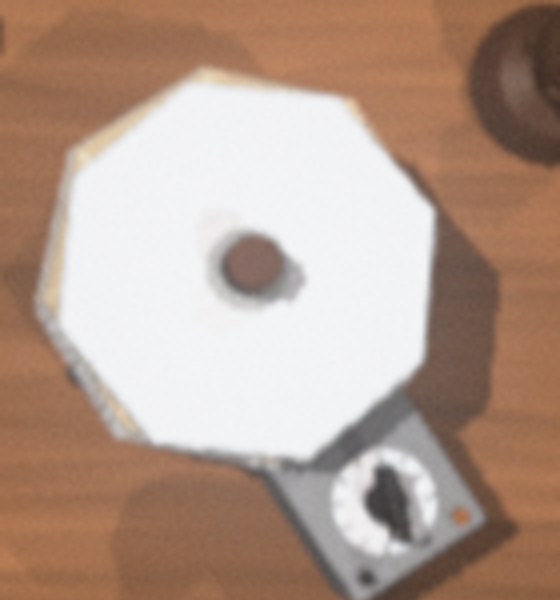

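The crop shows the lid slightly off toward the lower right, with yellowish rim visible at the upper left. The black key wing is at about (388,500) in the crop. Measured heights (0.1695, 0.2115, 0.145) and the key-to-lid distance all fit the given sizes. Moving to the knob.

The rows are not in the units I measure in: shifts go in shares of 200 mm and turns go in shares of 180 degrees. I convert before sending: 0.028 m / 0.2 = 0.14, -0.024 m / 0.2 = -0.12.

```bash
python3 steer.py '[{"jaw":0.085,"pos":[0.14,-0.12,0]},{"jaw":0.085,"pos":[0.14,-0.12,0]},{"jaw":0.085,"pos":[0.14,-0.12,0]},{"jaw":0.085,"pos":[0.14,-0.12,0]},{"jaw":0.085,"pos":[0.14,-0.12,0]},{"jaw":0.085,"pos":[0.14,-0.12,0]},{"jaw":0.085,"pos":[0.14,-0.12,0]},{"jaw":0.085,"pos":[0.14,-0.12,0]}]' 80
python3 steer.py '[{"jaw":0.085,"pos":[0.14,-0.12,0]},{"jaw":0.085,"pos":[0.14,-0.12,0]},{"jaw":0.085,"pos":[0.14,-0.12,0]},{"jaw":0.085,"pos":[0.14,-0.12,0]},{"jaw":0.085,"pos":[0.14,-0.12,0]},{"jaw":0.085,"pos":[0.14,-0.12,0]},{"jaw":0.085,"pos":[0.14,-0.12,0]},{"jaw":0.085}]'
python3 -c "
from h import *
to([.5935,-.032,.404],0)"
```

```text
t: 0.82
tool_pos: [0.327, -0.39, 0.4046]
eef_rot: [-0.0, 0.993, 0.12, -0.0]
contact_force: [0.4, 0.5, -0.0]
finger_gap: 0.0851
gripper_force: 0.0
t: 1.48
tool_pos: [0.4811, -0.1736, 0.4048]
eef_rot: [-0.003, 0.992, 0.127, 0.002]
contact_force: [1.2, 0.6, 0.2]
finger_gap: 0.0849
gripper_force: 0.0
t 1.4833 tcp [ 0.4811 -0.1736  0.4048] z [ 0.004  0.006 -1.   ] ya -1.317 d [ 0.1444 -0.1088  0.0021] j7 -1.063 j1 0.384
rz -1.317
```

Converted, 0.029 m / 0.2 = 0.145, 0.028 m / 0.2 = 0.14.

```bash
python3 steer.py '[{"jaw":0.085,"pos":[0.145,-0.11,0]},{"jaw":0.085,"pos":[0.145,-0.11,0]},{"jaw":0.085,"pos":[0.145,-0.11,0]},{"jaw":0.085,"pos":[0.145,-0.11,0]},{"jaw":0.085,"pos":[0.14,-0.105,0]},{"jaw":0.085},{"jaw":0.085}]'
python3 -c "
from h import *
to([.5935,-.032,.349])"
```

```text
t: 2.07
tool_pos: [0.5916, -0.0392, 0.404]
eef_rot: [-0.001, 0.992, 0.122, -0.0]
contact_force: [-0.1, -0.6, -0.1]
finger_gap: 0.0853
gripper_force: 0.0
t 2.0667 tcp [ 0.5916 -0.0392  0.404 ] z [-0.001  0.001 -1.   ] ya -1.326 d [ 0.0037 -0.0064  0.055 ] j7 -1.36 j1 0.104
```

Converted, 0.02 m / 0.2 = 0.1, 0.015 m / 0.2 = 0.075.

```bash
python3 steer.py '[{"jaw":0.085,"pos":[0.0175,-0.0325,0.075]},{"jaw":0.085,"pos":[0,0,0.1]},{"jaw":0.085,"pos":[0,0,0.1]},{"jaw":0.085},{"jaw":0.03},{"jaw":0.02},{"jaw":0.02},{"jaw":0.02}]' 80
python3 steer.py '[{"jaw":0.02},{"jaw":0.02},{"jaw":0.02},{"jaw":0.02}]'
python3 -c "
from h import *
to([.5935,-.032,.349])"
```

```text
t: 2.73
tool_pos: [0.593, -0.0351, 0.3512]
eef_rot: [0.0, 0.993, 0.119, 0.001]
contact_force: [-0.8, 0.2, 0.1]
finger_gap: 0.0381
gripper_force: 0.0
t: 3.07
tool_pos: [0.593, -0.0343, 0.3515]
eef_rot: [-0.0, 0.993, 0.12, 0.001]
contact_force: [-2.5, 0.1, 5.6]
finger_gap: 0.0307
gripper_force: 79.2
t 3.0667 tcp [ 0.593  -0.0343  0.3515] z [ 0.003  0.001 -1.   ] ya -1.331 d [ 0.001  -0.0021  0.0025] j7 -1.382 j1 0.092
```

Converted, 0.025 m / 0.2 = 0.125, 0.02 m / 0.2 = 0.1.

```bash
python3 steer.py '[{"jaw":0.02,"pos":[0,0,-0.05]},{"jaw":0.02,"pos":[0,0,-0.05]},{"jaw":0.02,"pos":[0,0,-0.075]},{"jaw":0.02,"pos":[0,0,-0.075]},{"jaw":0.02,"pos":[0,0,-0.075]},{"jaw":0.02,"pos":[-0.02,0.05,-0.05]},{"jaw":0.02,"pos":[-0.05,0.1,0]},{"jaw":0.02,"pos":[-0.06,0.125,0]}]'
python3 steer.py '[{"jaw":0.02,"pos":[-0.06,0.125,0]},{"jaw":0.02,"pos":[-0.06,0.125,0]},{"jaw":0.02,"pos":[-0.06,0.125,0]},{"jaw":0.02,"pos":[-0.06,0.125,0]},{"jaw":0.02,"pos":[-0.06,0.125,0]},{"jaw":0.02,"pos":[-0.06,0.125,0]},{"jaw":0.02,"pos":[-0.06,0.125,0]},{"jaw":0.02,"pos":[-0.06,0.125,0]}]'
python3 steer.py '[{"jaw":0.02,"pos":[-0.06,0.125,0]},{"jaw":0.02,"pos":[-0.06,0.125,0]},{"jaw":0.02,"pos":[-0.06,0.125,0]},{"jaw":0.02,"pos":[-0.03,0.075,0]},{"jaw":0.02},{"jaw":0.02}]'
python3 -c "
from h import *
to([.51,-.415,.205])"
```

```text
t: 3.73
tool_pos: [0.5806, -0.0933, 0.4258]
eef_rot: [-0.0, 0.993, 0.122, 0.001]
contact_force: [0.1, 0.2, -3.4]
finger_gap: 0.0307
gripper_force: 79.4
t: 4.4
tool_pos: [0.5334, -0.3137, 0.4246]
eef_rot: [0.0, 0.993, 0.119, -0.001]
contact_force: [0.8, -0.6, -3.3]
finger_gap: 0.0307
gripper_force: 79.4
t: 4.9
tool_pos: [0.5136, -0.411, 0.424]
eef_rot: [-0.0, 0.993, 0.118, -0.001]
contact_force: [-0.9, 0.9, -3.0]
finger_gap: 0.0302
gripper_force: 79.7
t 4.9 tcp [ 0.5136 -0.411   0.424 ] z [-0.002  0.    -1.   ] ya -1.335 d [-0.004   0.0032  0.219 ] j7 -0.734 j1 0.685
```

Converted, 0.035 m / 0.2 = 0.175, 0.03 m / 0.2 = 0.15.

```bash
python3 steer.py '[{"jaw":0.02,"pos":[-0.01,0.01,0.15]},{"jaw":0.02,"pos":[-0.01,0.01,0.175]},{"jaw":0.02,"pos":[0,0,0.175]},{"jaw":0.02,"pos":[0,0,0.175]},{"jaw":0.02,"pos":[0,0,0.15]},{"jaw":0.02,"pos":[0,0,0.1]},{"jaw":0.02,"pos":[0,0,0.075]},{"jaw":0.02,"pos":[0,0,0.04]}]'
python3 steer.py '[{"jaw":0.02,"pos":[0,0,0.025]},{"jaw":0.02,"pos":[0,0,0.015]},{"jaw":0.02},{"jaw":0.02}]'
python3 -c "
from h import *
to([.51,-.415,.2065])"
```

```text
t: 5.57
tool_pos: [0.5123, -0.4117, 0.2141]
eef_rot: [-0.002, 0.993, 0.121, -0.001]
contact_force: [-0.1, 0.6, -4.1]
finger_gap: 0.0305
gripper_force: 79.9
t: 5.9
tool_pos: [0.5129, -0.4137, 0.2099]
eef_rot: [0.001, 0.993, 0.12, 0.001]
contact_force: [0.1, 0.7, -3.5]
finger_gap: 0.0303
gripper_force: 79.9
t 5.9 tcp [ 0.5129 -0.4137  0.2099] z [ 0.002 -0.001 -1.   ] ya -1.331 d [-0.0031  0.0006  0.0034] j7 -0.749 j1 0.684
```

Converted, 0.002 m / 0.2 = 0.01.

```bash
python3 steer.py '[{"jaw":0.02,"pos":[0,0,0.01]},{"jaw":0.02,"pos":[0,0,0.01]},{"jaw":0.02},{"jaw":0.02}]'
python3 steer.py '[{"jaw":0.02,"pos":[0,0,0.005]},{"jaw":0.085},{"jaw":0.085},{"jaw":0.085},{"jaw":0.085},{"jaw":0.085},{"jaw":0.085,"pos":[0,0,-0.1]},{"jaw":0.085,"pos":[0,0,-0.175]}]'
python3 steer.py '[{"jaw":0.085,"pos":[0,0,-0.2]},{"jaw":0.085,"pos":[0,0,-0.2]},{"jaw":0.085,"pos":[0,0,-0.2]},{"jaw":0.085,"pos":[0,0,-0.125]},{"jaw":0.085}]'
python3 - <<'E'
from h import *
c=cam('top','t2.png');lid(c,.025)
P=cloud(c)
# rim
q=P[(np.abs(P[:,:,2]-.145)<.004)];q=q[np.hypot(q[:,0]-.594,q[:,1]+.032)<.125]
for i in range(3):
    h=cv2.convexHull(q[:,:2].astype(np.float32)*1000)
print(len(q),cv2.minEnclosingCircle(h))
f=P[(np.abs(P[:,:,2]-.085)<.004)];f=f[np.hypot(f[:,0]-.594,f[:,1]+.032)<.1]
print(len(f),cv2.minEnclosingCircle((f[:,:2]*1000).astype(np.float32)))
a=cv2.resize(c['image'][130:380,240:490],None,fx=2.4,fy=2.4,interpolation=2)[:,:,::-1];cv2.imwrite('pics/k2.png',a)
E
```

```text
t: 6.23
tool_pos: [0.5129, -0.414, 0.2065]
eef_rot: [0.001, 0.993, 0.119, 0.001]
contact_force: [-1.4, 0.6, 4.9]
finger_gap: 0.0302
gripper_force: 80.8
t: 6.9
tool_pos: [0.511, -0.4125, 0.2546]
eef_rot: [-0.004, 0.993, 0.12, -0.004]
contact_force: [0.5, 0.0, 0.5]
finger_gap: 0.085
gripper_force: 0.0
t: 7.32
tool_pos: [0.5135, -0.4143, 0.4115]
eef_rot: [0.005, 0.993, 0.12, 0.005]
contact_force: [0.7, -0.7, 0.4]
finger_gap: 0.085
gripper_force: 0.0
lid centre [ 514.6 -412.9] width 211.77997253360223 ang 40.7 z med 0.0242 n 4891
knob [ 0.5144 -0.4112  0.066 ] 129
3042 ((598.6918334960938, -29.671388626098633), 116.79147338867188)
2688 ((604.8546752929688, -32.17626953125), 81.42264556884766)
```

View pics/k2.png

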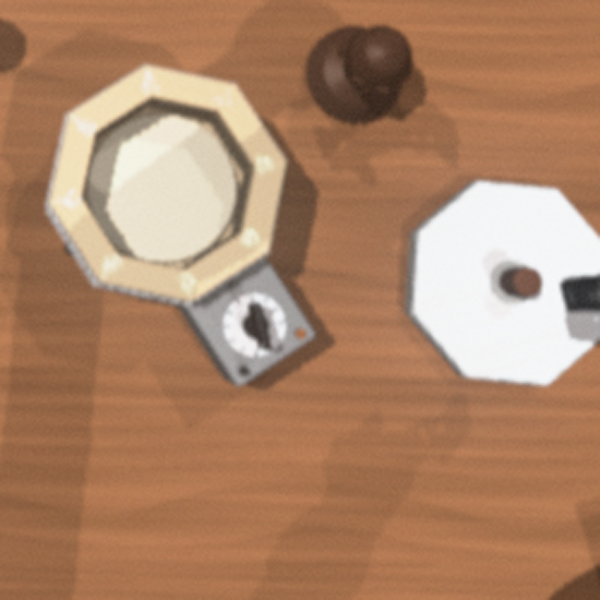

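The lid is now flat on the bench with its knob at (520,283) in the crop. The kiln is open with its rim and shelf clear. Fitting the kiln and tray poses.

```bash
cat >> h.py <<'E'
def oct(h):
    f=lambda t:[(np.ptp(h@d),(h@d).max()/2+(h@d).min()/2,d) for d in [np.array([np.cos(t+k*np.pi/4),np.sin(t+k*np.pi/4)]) for k in range(4)]]
    t=min(np.arange(0,np.pi/4,.005),key=lambda t:sum(x[0] for x in f(t)));F=f(t)
    return np.linalg.lstsq(np.array([x[2] for x in F]),np.array([x[1] for x in F]),rcond=None)[0].round(1),[round(float(x[0]),1) for x in F],round(np.degrees(t),1)
E
python3 - <<'E'
from h import *
c=cam('top');P=cloud(c)
q=P[(np.abs(P[:,:,2]-.145)<.004)];q=q[np.hypot(q[:,0]-.597,q[:,1]+.03)<.125]
print('kiln',oct(q[:,:2]*1000))
# inner: rim points hist
k=P[(np.abs(P[:,:,2]-.146)<.006)];k=k[np.hypot(k[:,0]-.463,k[:,1]+.1225)<.03];print('key',k.mean(0).round(4),cv2.minAreaRect((k[:,:2]*1000).astype(np.float32)))
w=P[(np.abs(P[:,:,2]-.022)<.004)];w=w[(w[:,0]>.38)&(w[:,0]<.62)&(w[:,1]>.15)&(w[:,1]<.5)]
r=cv2.minAreaRect((w[:,:2]*1000).astype(np.float32));print('tray',len(w),r)
tiles(c)
to([0.5408,0.2395,.4])
E
```

```text
kiln (array([599. , -30.3]), [219.8, 220.2, 219.5, 219.2], np.float64(34.4))
key [ 0.4627 -0.1226  0.145 ] ((462.38116455078125, -123.1175308227539), (44.728065490722656, 10.023151397705078), 15.919203758239746)
tray 922 ((503.5929870605469, 332.86407470703125), (269.1646728515625, 180.1904296875), 84.79783630371094)
[131.2 222. ] 164 [0.554  0.4181] [array([554.1, 418.1]), array([32.9, 34. ]), np.float64(79.5)] 0.0158
[200. 229.] 159 [0.541  0.2393] [array([541. , 239.2]), array([32.2, 32.7]), np.float64(76.6)] 0.0158
[161.9 259.3] 169 [0.4605 0.3335] [array([460. , 333.5]), array([33.1, 31.3]), np.float64(1.7)] 0.0162
[195.4 263.1] 123 [0.4532 0.2472] [array([453.6, 246.9]), array([30.6, 28.3]), np.float64(2.5)] 0.0162
t 7.4167 tcp [ 0.5124 -0.4136  0.4049] z [ 0.002 -0.002 -1.   ] ya -1.331 d [ 0.1827 -0.6277  0.004 ] j7 -0.728 j1 0.691
```

Run:
```python
from h import *
im=cv2.imread('pics/t2.png');a=cv2.resize(im[198:290,102:228],None,fx=6,fy=6,interpolation=2);cv2.imwrite('pics/tr.png',a)
```

```text
(no output)
```

View pics/tr.png

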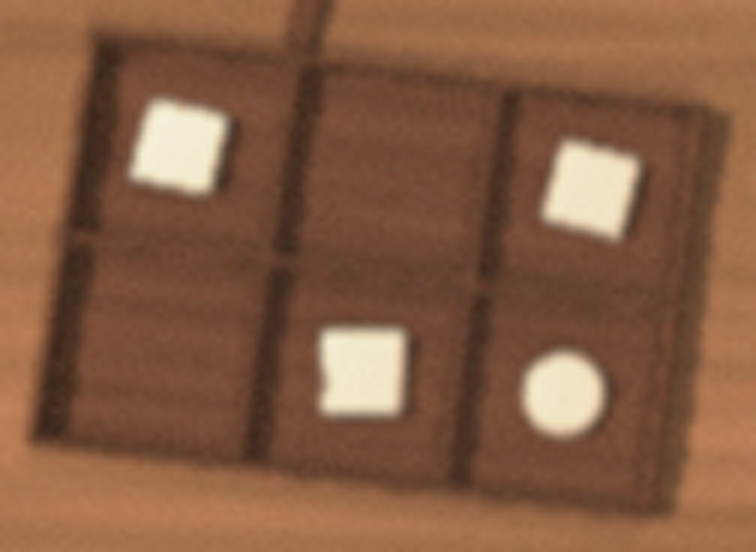

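Converted, -0.038 m / 0.2 = -0.19, -0.036 m / 0.2 = -0.18, -0.12 rad / 3.1416 = -0.0382.

```bash
python3 steer.py '[{"jaw":0.085,"pos":[0.06,-0.19,0],"turn_vec":[0,0,-0.0382]},{"jaw":0.085,"pos":[0.08,-0.18,0],"turn_vec":[0,0,-0.0382]},{"jaw":0.085,"pos":[0.1,-0.165,0],"turn_vec":[0,0,-0.0382]},{"jaw":0.085,"pos":[0.12,-0.15,0],"turn_vec":[0,0,-0.0382]},{"jaw":0.085,"pos":[0.14,-0.135,0],"turn_vec":[0,0,-0.0382]},{"jaw":0.085,"pos":[0.155,-0.12,0],"turn_vec":[0,0,-0.0382]},{"jaw":0.085,"pos":[0.17,-0.1,0],"turn_vec":[0,0,-0.0382]},{"jaw":0.085,"pos":[0.18,-0.08,0],"turn_vec":[0,0,-0.0382]}]'
python3 -c "
from h import *
to([0.541,0.2393,.4],np.radians(-11.5))"
```

```text
t: 8.08
tool_pos: [0.534, -0.0994, 0.4018]
eef_rot: [-0.001, 0.824, 0.567, -0.001]
contact_force: [1.2, -0.5, -0.4]
finger_gap: 0.0851
gripper_force: 0.0
t 8.0833 tcp [ 0.534  -0.0994  0.4018] z [-0.004  0.001 -1.   ] ya -0.365 d [ 0.3189 -0.1144  0.002 ] j7 -0.419 j1 0.391
rz -0.164
```

The crop shows tiles at (180,147), (590,190) and (362,371) and the disc at (563,393). The sides are turned about -11.5°, -13.3° and -1° in world yaw, and every tile is nearly centred in its compartment.

Converted, 0.036 m / 0.2 = 0.18, -0.01 m / 0.2 = -0.05, -0.07 rad / 3.1416 = -0.0223.

```bash
python3 steer.py '[{"jaw":0.044,"pos":[0.175,-0.0625,0],"turn_vec":[0,0,-0.0223]},{"jaw":0.044,"pos":[0.18,-0.05,0],"turn_vec":[0,0,-0.0207]},{"jaw":0.044,"pos":[0.18,-0.04,0]},{"jaw":0.044,"pos":[0.18,-0.04,0]},{"jaw":0.044,"pos":[0.18,-0.04,0]},{"jaw":0.044,"pos":[0.18,-0.04,0]},{"jaw":0.044,"pos":[0.18,-0.04,0]},{"jaw":0.044,"pos":[0.15,-0.03,0.1]}]'
python3 steer.py '[{"jaw":0.044,"pos":[0.1,-0.025,0.15]},{"jaw":0.044,"pos":[0.05,-0.01,0.2]},{"jaw":0.044,"pos":[0,0,0.1]},{"jaw":0.044}]'
python3 -c "
from h import *
to([0.541,0.2393,.22],np.radians(-13.3))"
```

```text
t: 8.75
tool_pos: [0.5412, 0.1919, 0.3851]
eef_rot: [-0.0, 0.785, 0.62, 0.003]
contact_force: [0.6, 1.1, -0.0]
finger_gap: 0.0439
gripper_force: 0.0
t: 9.08
tool_pos: [0.5388, 0.2187, 0.2868]
eef_rot: [-0.002, 0.785, 0.62, -0.007]
contact_force: [0.4, -0.9, -0.6]
finger_gap: 0.0445
gripper_force: 0.0
t 9.0833 tcp [0.5388 0.2187 0.2868] z [-0.014 -0.006 -1.   ] ya -0.233 d [ 0.0212 -0.0018  0.0666] j7 -0.951 j1 -0.194
rz -0.001
```

Converted, 0.03 m / 0.2 = 0.15, 0.02 m / 0.2 = 0.1.

```bash
python3 steer.py '[{"jaw":0.044,"pos":[0.1,-0.01,0.1]},{"jaw":0.044,"pos":[0,0,0.15]},{"jaw":0.044,"pos":[0,0,0.1]},{"jaw":0.044},{"jaw":0.044}]'
python3 -c "
from h import *
to([0.541,0.2393,.18],np.radians(-13.3))"
```

```text
t: 9.5
tool_pos: [0.5443, 0.2382, 0.2234]
eef_rot: [-0.0, 0.786, 0.619, -0.001]
contact_force: [1.4, 0.3, 0.3]
finger_gap: 0.0439
gripper_force: 0.0
t 9.5 tcp [0.5443 0.2382 0.2234] z [-0.002 -0.001 -1.   ] ya -0.237 d [ 0.0004 -0.0034  0.0434] j7 -1.015 j1 -0.252
rz -0.005
```

Converted, 0.02 m / 0.2 = 0.1, 0.01 m / 0.2 = 0.05.

```bash
python3 steer.py '[{"jaw":0.044,"pos":[0,-0.015,0.05]},{"jaw":0.044,"pos":[0,0,0.1]},{"jaw":0.044,"pos":[0,0,0.05]},{"jaw":0.044,"pos":[0,0,0.01]},{"jaw":0.044},{"jaw":0.044}]' 40
python3 -c "
from h import *
to([0.541,0.2393,.18],np.radians(-13.3))"
python3 steer.py '[{"jaw":0.02},{"jaw":0.02},{"jaw":0.02},{"jaw":0.02},{"jaw":0.02}]' 40
```

```text
t: 10.0
tool_pos: [0.5417, 0.2398, 0.1826]
eef_rot: [0.0, 0.785, 0.619, 0.001]
contact_force: [-0.6, 0.4, -0.2]
finger_gap: 0.0436
gripper_force: 0.0
t 10.0 tcp [0.5417 0.2398 0.1826] z [ 0.001  0.001 -1.   ] ya -0.236 d [-0.0006 -0.0006  0.0026] j7 -1.045 j1 -0.275
rz -0.004
t: 10.42
tool_pos: [0.5419, 0.24, 0.1831]
eef_rot: [0.0, 0.785, 0.619, 0.001]
contact_force: [-0.2, -0.1, 6.3]
finger_gap: 0.0326
gripper_force: 40.2
```

Converted, -0.04 m / 0.2 = -0.2, -0.01 m / 0.2 = -0.05.

```bash
python3 steer.py '[{"jaw":0.02,"pos":[0,0,-0.05]},{"jaw":0.02,"pos":[0,0,-0.15]},{"jaw":0.02,"pos":[0,0,-0.2]},{"jaw":0.02,"pos":[-0.075,0,-0.19]},{"jaw":0.02,"pos":[-0.1,0,-0.15]},{"jaw":0.02,"pos":[-0.15,-0.015,-0.1]},{"jaw":0.02,"pos":[-0.175,-0.015,-0.05]},{"jaw":0.02,"pos":[-0.18,-0.015,0]}]'
python3 -c "
from h import *
to([0.5902,-.0772,.34],np.radians(-10.6))"
```

```text
t: 11.08
tool_pos: [0.5006, 0.1093, 0.363]
eef_rot: [0.001, 0.785, 0.62, 0.003]
contact_force: [0.4, -0.1, -0.2]
finger_gap: 0.0327
gripper_force: 39.8
t 11.0833 tcp [0.5006 0.1093 0.363 ] z [ 0.006  0.002 -1.   ] ya -0.234 d [-0.1607  0.1303  0.0233] j7 -0.758 j1 0.036
rz -0.049
```

Converted, -0.026 m / 0.2 = -0.13, -0.022 m / 0.2 = -0.11, -0.025 rad / 3.1416 = -0.008.

```bash
python3 steer.py '[{"jaw":0.02,"pos":[-0.13,0.105,0],"turn_vec":[0,0,-0.008]},{"jaw":0.02,"pos":[-0.13,0.105,0],"turn_vec":[0,0,-0.0076]},{"jaw":0.02,"pos":[-0.13,0.105,0]},{"jaw":0.02,"pos":[-0.13,0.105,0]},{"jaw":0.02,"pos":[-0.11,0.09,0]},{"jaw":0.02,"pos":[-0.07,0.05,0]},{"jaw":0.02},{"jaw":0.02}]'
python3 -c "
from h import *
to([0.5902,-.0772,.264],np.radians(-10.6))"
```

```text
t: 11.75
tool_pos: [0.5824, -0.0509, 0.3596]
eef_rot: [-0.0, 0.771, 0.637, -0.0]
contact_force: [0.0, 1.0, -0.7]
finger_gap: 0.0327
gripper_force: 39.8
t 11.75 tcp [ 0.5824 -0.0509  0.3596] z [-0.001  0.    -1.   ] ya -0.189 d [-0.0243  0.0127  0.0956] j7 -0.404 j1 0.313
rz -0.004
```

Converted, 0.03 m / 0.2 = 0.15, -0.015 m / 0.2 = -0.075.

```bash
python3 steer.py '[{"jaw":0.02,"pos":[-0.075,0.04,0]},{"jaw":0.02,"pos":[-0.045,0.025,0.05]},{"jaw":0.02,"pos":[0,0,0.15]},{"jaw":0.02,"pos":[0,0,0.15]},{"jaw":0.02,"pos":[0,0,0.075]},{"jaw":0.02,"pos":[0,0,0.025]},{"jaw":0.02},{"jaw":0.02}]'
python3 -c "
from h import *
to([0.5902,-.0772,.264],np.radians(-10.6))"
```

```text
t: 12.42
tool_pos: [0.5912, -0.0752, 0.2703]
eef_rot: [0.0, 0.77, 0.638, 0.001]
contact_force: [0.5, -0.6, 0.3]
finger_gap: 0.0323
gripper_force: 39.8
t 12.4167 tcp [ 0.5912 -0.0752  0.2703] z [ 0.001  0.001 -1.   ] ya -0.186 d [-0.0022 -0.0006  0.0063] j7 -0.413 j1 0.319
rz -0.001
```

Converted, 0.003 m / 0.2 = 0.015, -0.002 m / 0.2 = -0.01.

```bash
python3 steer.py '[{"jaw":0.02,"pos":[-0.01,0,0.015]},{"jaw":0.02,"pos":[0,0,0.01]},{"jaw":0.02,"pos":[0,0,0.005]},{"jaw":0.02}]'
python3 steer.py '[{"jaw":0.02,"pos":[0,0,0.005]},{"jaw":0.02},{"jaw":0.046},{"jaw":0.046},{"jaw":0.046}]'
python3 steer.py '[{"jaw":0.046,"pos":[0,0,-0.05]},{"jaw":0.046,"pos":[0,0,-0.15]},{"jaw":0.046,"pos":[0,0,-0.2]},{"jaw":0.046,"pos":[0.075,0,-0.175]},{"jaw":0.044,"pos":[0.15,-0.015,-0.05]},{"jaw":0.044,"pos":[0.18,-0.01,0],"turn_vec":[0,0,-0.0127]},{"jaw":0.044,"pos":[0.18,0,0],"turn_vec":[0,0,-0.0127]},{"jaw":0.044,"pos":[0.18,0,0],"turn_vec":[0,0,-0.0127]}]'
python3 -c "
from h import *
c=cam('top','t3.png')
a=c['image'][150:250,250:370,::-1];cv2.imwrite('pics/k3.png',cv2.resize(a,None,fx=5,fy=5,interpolation=2))
to([0.4605,0.3335,.36],np.radians(-1))"
```

```text
t: 12.75
tool_pos: [0.5906, -0.0781, 0.2642]
eef_rot: [0.0, 0.77, 0.638, 0.0]
contact_force: [0.2, -0.3, -1.0]
finger_gap: 0.0323
gripper_force: 39.9
t: 13.17
tool_pos: [0.5907, -0.0766, 0.263]
eef_rot: [-0.0, 0.769, 0.639, 0.001]
contact_force: [-1.2, 2.7, 0.9]
finger_gap: 0.0456
gripper_force: 0.0
t: 13.83
tool_pos: [0.6102, 0.0743, 0.3891]
eef_rot: [0.001, 0.731, 0.683, 0.0]
contact_force: [1.0, -0.5, 0.3]
finger_gap: 0.0441
gripper_force: 0.0
t 13.8833 tcp [0.6093 0.0847 0.3893] z [ 0.003  0.01  -1.   ] ya -0.053 d [ 0.2403 -0.1618  0.0314] j7 -0.489 j1 0.108
rz -0.035
```

View pics/k3.png

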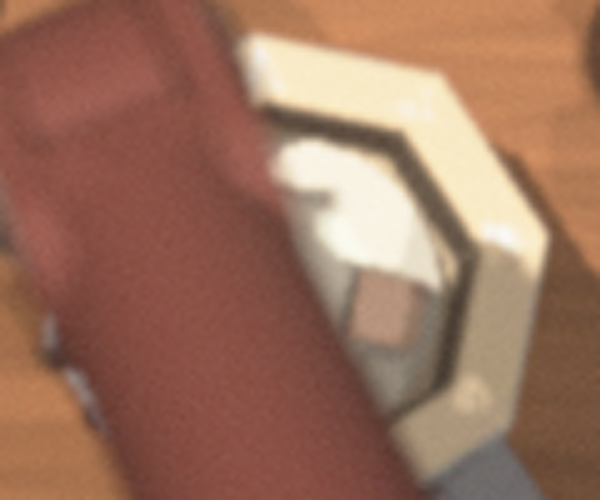

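The tile lies flat on the shelf at (383,308) in the crop, clear of the wall. Next tile.

Converted, 0.03 m / 0.2 = 0.15, 0.028 m / 0.2 = 0.14, -0.035 rad / 3.1416 = -0.0111.

```bash
python3 steer.py '[{"jaw":0.044,"pos":[0.15,-0.1,0],"turn_vec":[0,0,-0.0111]},{"jaw":0.044,"pos":[0.15,-0.1,0]},{"jaw":0.044,"pos":[0.15,-0.1,0]},{"jaw":0.044,"pos":[0.15,-0.1,0]},{"jaw":0.044,"pos":[0.15,-0.1,0]},{"jaw":0.044,"pos":[0.15,-0.1,0.05]},{"jaw":0.044,"pos":[0.14,-0.1,0.1]},{"jaw":0.044,"pos":[0.1,-0.06,0.15]}]'
python3 steer.py '[{"jaw":0.044,"pos":[0.05,-0.025,0.15]},{"jaw":0.044,"pos":[0,0,0.15]},{"jaw":0.044,"pos":[0,0,0.1]},{"jaw":0.044},{"jaw":0.044}]'
python3 -c "
from h import *
to([0.4605,0.3335,.22],np.radians(-1))"
```

```text
t: 14.55
tool_pos: [0.4648, 0.3107, 0.3305]
eef_rot: [-0.0, 0.717, 0.697, 0.004]
contact_force: [-0.7, 0.4, -1.6]
finger_gap: 0.0438
gripper_force: 0.0
t: 14.97
tool_pos: [0.4621, 0.317, 0.2475]
eef_rot: [0.0, 0.719, 0.695, -0.001]
contact_force: [-0.0, 1.5, 0.3]
finger_gap: 0.0444
gripper_force: 0.0
t 14.9667 tcp [0.4621 0.317  0.2475] z [-0.001 -0.002 -1.   ] ya -0.033 d [ 0.0165 -0.0021  0.0275] j7 -1.059 j1 -0.392
rz -0.015
```

Converted, 0.02 m / 0.2 = 0.1, 0.014 m / 0.2 = 0.07, -0.015 rad / 3.1416 = -0.0048.

```bash
python3 steer.py '[{"jaw":0.044,"pos":[0.07,-0.01,0.025],"turn_vec":[0,0,-0.0048]},{"jaw":0.044,"pos":[0.01,0,0.1]},{"jaw":0.044,"pos":[0,0,0.05]},{"jaw":0.044},{"jaw":0.044}]'
python3 -c "
from h import *
to([0.4605,0.3335,.18],np.radians(-1))"
```

```text
t: 15.38
tool_pos: [0.4603, 0.3337, 0.2132]
eef_rot: [0.0, 0.713, 0.701, 0.0]
contact_force: [1.5, -0.0, -0.3]
finger_gap: 0.0438
gripper_force: 0.0
t 15.3833 tcp [0.4603 0.3337 0.2132] z [ 0. -0. -1.] ya -0.017 d [-0.0002  0.0002  0.0332] j7 -1.092 j1 -0.438
rz 0.0
```

Converted, 0.012 m / 0.2 = 0.06, 0.01 m / 0.2 = 0.05.

```bash
python3 steer.py '[{"jaw":0.044,"pos":[0,0,0.05]},{"jaw":0.044,"pos":[0,0,0.06]},{"jaw":0.044,"pos":[0,0,0.04]},{"jaw":0.044,"pos":[0,0,0.005]},{"jaw":0.044},{"jaw":0.044}]' 40
python3 steer.py '[{"jaw":0.02},{"jaw":0.02},{"jaw":0.02},{"jaw":0.02},{"jaw":0.02}]' 40
python3 steer.py '[{"jaw":0.02,"pos":[0,0,-0.05]},{"jaw":0.02,"pos":[0,0,-0.15]},{"jaw":0.02,"pos":[0,0,-0.2]},{"jaw":0.02,"pos":[-0.05,0,-0.19]},{"jaw":0.02,"pos":[-0.1,0.05,-0.15]},{"jaw":0.02,"pos":[-0.15,0.075,-0.1]},{"jaw":0.02,"pos":[-0.16,0.075,-0.05]},{"jaw":0.02,"pos":[-0.16,0.075,0]}]'
python3 -c "
from h import *
to([0.599,-.030,.36],np.radians(-10.6))"
```

```text
t: 15.88
tool_pos: [0.4601, 0.3336, 0.1816]
eef_rot: [-0.0, 0.713, 0.701, -0.0]
contact_force: [0.2, 0.3, 0.2]
finger_gap: 0.044
gripper_force: 0.0
t: 16.3
tool_pos: [0.4603, 0.3339, 0.1823]
eef_rot: [-0.0, 0.713, 0.701, 0.001]
contact_force: [-0.1, 0.1, 4.3]
finger_gap: 0.0327
gripper_force: 39.9
t: 16.97
tool_pos: [0.5136, 0.2081, 0.3635]
eef_rot: [0.001, 0.713, 0.702, 0.003]
contact_force: [1.5, -0.0, -1.0]
finger_gap: 0.0329
gripper_force: 39.7
t 16.9667 tcp [0.5136 0.2081 0.3635] z [ 0.006  0.002 -1.   ] ya -0.016 d [-0.2367  0.0891  0.0034] j7 -0.748 j1 -0.106
rz 0.169
```

Converted, -0.034 m / 0.2 = -0.17, -0.032 m / 0.2 = -0.16, 0.042 rad / 3.1416 = 0.0134.

```bash
python3 steer.py '[{"jaw":0.02,"pos":[-0.17,0.065,0],"turn_vec":[0,0,0.0134]},{"jaw":0.02,"pos":[-0.17,0.06,0],"turn_vec":[0,0,0.0134]},{"jaw":0.02,"pos":[-0.17,0.05,0],"turn_vec":[0,0,0.0134]},{"jaw":0.02,"pos":[-0.17,0.04,0],"turn_vec":[0,0,0.0134]},{"jaw":0.02,"pos":[-0.16,0.035,0]},{"jaw":0.02,"pos":[-0.1,0.02,0]},{"jaw":0.02},{"jaw":0.02}]'
python3 -c "
from h import *
to([0.599,-.030,.264],np.radians(-10.6))"
```

```text
t: 17.63
tool_pos: [0.5459, 0.0153, 0.3599]
eef_rot: [-0.0, 0.771, 0.637, -0.0]
contact_force: [-0.0, 1.5, -0.7]
finger_gap: 0.0328
gripper_force: 39.7
t 17.6333 tcp [0.5459 0.0153 0.3599] z [-0.001 -0.    -1.   ] ya -0.189 d [-0.0345  0.0606  0.0959] j7 -0.538 j1 0.224
rz -0.004
```

Converted, 0.03 m / 0.2 = 0.15, 0.026 m / 0.2 = 0.13.

```bash
python3 steer.py '[{"jaw":0.02,"pos":[-0.075,0.13,0]},{"jaw":0.02,"pos":[-0.07,0.12,0]},{"jaw":0.02,"pos":[-0.03,0.0525,0.05]},{"jaw":0.02,"pos":[0,0,0.15]},{"jaw":0.02,"pos":[0,0,0.15]},{"jaw":0.02,"pos":[0,0,0.09]},{"jaw":0.02,"pos":[0,0,0.01]},{"jaw":0.02}]'
python3 -c "
from h import *
to([0.599,-.030,.264],np.radians(-10.6))"
```

```text
t: 18.3
tool_pos: [0.5986, -0.0269, 0.2684]
eef_rot: [-0.002, 0.769, 0.64, -0.001]
contact_force: [0.5, -0.4, -0.2]
finger_gap: 0.0324
gripper_force: 39.7
t 18.3 tcp [ 0.5986 -0.0269  0.2684] z [-0.004  0.001 -1.   ] ya -0.183 d [-0.003   0.001   0.0044] j7 -0.501 j1 0.245
rz 0.002
```

Converted, -0.003 m / 0.2 = -0.015, 0.002 m / 0.2 = 0.01.

```bash
python3 steer.py '[{"jaw":0.02,"pos":[-0.015,0,0.01]},{"jaw":0.02,"pos":[0,0,0.005]},{"jaw":0.02},{"jaw":0.02}]'
python3 steer.py '[{"jaw":0.02,"pos":[0,0,0.005]},{"jaw":0.02},{"jaw":0.046},{"jaw":0.046},{"jaw":0.046}]'
python3 steer.py '[{"jaw":0.046,"pos":[0,0,-0.05]},{"jaw":0.046,"pos":[0,0,-0.15]},{"jaw":0.046,"pos":[0,0,-0.2]},{"jaw":0.046,"pos":[0.075,0,-0.175]},{"jaw":0.044,"pos":[0.15,-0.015,-0.05]},{"jaw":0.044,"pos":[0.18,-0.06,0]},{"jaw":0.044,"pos":[0.18,-0.06,0]},{"jaw":0.044,"pos":[0.18,-0.06,0]}]'
python3 -c "
from h import *
to([0.554,0.4181,.36],np.radians(-11.8))"
```

```text
t: 18.63
tool_pos: [0.599, -0.0314, 0.2679]
eef_rot: [0.001, 0.769, 0.639, 0.001]
contact_force: [-0.7, 0.5, 0.0]
finger_gap: 0.0323
gripper_force: 39.7
t: 19.05
tool_pos: [0.5987, -0.0314, 0.2658]
eef_rot: [0.0, 0.769, 0.639, 0.0]
contact_force: [-0.4, -0.9, -0.4]
finger_gap: 0.0458
gripper_force: 0.0
t: 19.72
tool_pos: [0.5881, 0.1275, 0.3922]
eef_rot: [0.0, 0.77, 0.638, 0.001]
contact_force: [0.6, -0.1, 0.1]
finger_gap: 0.0444
gripper_force: 0.0
t 19.7167 tcp [0.5881 0.1275 0.3922] z [ 0.002  0.001 -1.   ] ya -0.186 d [ 0.2793 -0.0873  0.0323] j7 -0.69 j1 0.023
rz 0.02
```

Converted, 0.035 m / 0.2 = 0.175, 0.03 m / 0.2 = 0.15, 0.02 rad / 3.1416 = 0.0064.

```bash
python3 steer.py '[{"jaw":0.044,"pos":[0.175,-0.055,0],"turn_vec":[0,0,0.0064]},{"jaw":0.044,"pos":[0.175,-0.055,0]},{"jaw":0.044,"pos":[0.175,-0.055,0]},{"jaw":0.044,"pos":[0.175,-0.055,0]},{"jaw":0.044,"pos":[0.175,-0.055,0]},{"jaw":0.044,"pos":[0.175,-0.055,0]},{"jaw":0.044,"pos":[0.15,-0.045,0.1]},{"jaw":0.044,"pos":[0.125,-0.04,0.15]}]'
python3 steer.py '[{"jaw":0.044,"pos":[0.05,-0.01,0.15]},{"jaw":0.044,"pos":[0,0,0.15]},{"jaw":0.044,"pos":[0,0,0.15]},{"jaw":0.044},{"jaw":0.044}]'
python3 -c "
from h import *
to([0.554,0.4181,.22],np.radians(-11.8))"
```

```text
t: 20.38
tool_pos: [0.5598, 0.4065, 0.345]
eef_rot: [-0.001, 0.775, 0.632, 0.005]
contact_force: [0.0, 0.6, -0.1]
finger_gap: 0.044
gripper_force: 0.0
t: 20.8
tool_pos: [0.5604, 0.4121, 0.2498]
eef_rot: [0.0, 0.776, 0.631, -0.002]
contact_force: [0.6, 0.5, -0.2]
finger_gap: 0.0439
gripper_force: 0.0
t 20.8 tcp [0.5604 0.4121 0.2498] z [-0.003 -0.002 -1.   ] ya -0.205 d [ 0.0046 -0.0074  0.0298] j7 -1.149 j1 -0.469
rz 0.001
```

Converted, 0.02 m / 0.2 = 0.1, 0.015 m / 0.2 = 0.075.

```bash
python3 steer.py '[{"jaw":0.044,"pos":[0.0225,-0.0375,0.025]},{"jaw":0.044,"pos":[0,0,0.1]},{"jaw":0.044,"pos":[0,0,0.075]},{"jaw":0.044},{"jaw":0.044},{"jaw":0.044}]'
python3 -c "
from h import *
to([0.554,0.4181,.18],np.radians(-11.8))"
```

```text
t: 21.3
tool_pos: [0.5546, 0.4194, 0.2134]
eef_rot: [-0.0, 0.776, 0.631, 0.002]
contact_force: [-0.6, -0.4, 0.1]
finger_gap: 0.0442
gripper_force: 0.0
t 21.3 tcp [0.5546 0.4194 0.2134] z [ 0.003  0.003 -1.   ] ya -0.205 d [-0.0015 -0.0004  0.0334] j7 -1.178 j1 -0.489
rz 0.001
```

Converted, 0.012 m / 0.2 = 0.06, 0.01 m / 0.2 = 0.05.

```bash
python3 steer.py '[{"jaw":0.044,"pos":[-0.0075,0,0.05]},{"jaw":0.044,"pos":[0,0,0.06]},{"jaw":0.044,"pos":[0,0,0.04]},{"jaw":0.044,"pos":[0,0,0.005]},{"jaw":0.044},{"jaw":0.044}]' 40
python3 steer.py '[{"jaw":0.02},{"jaw":0.02},{"jaw":0.02},{"jaw":0.02},{"jaw":0.02}]' 40
python3 steer.py '[{"jaw":0.02,"pos":[0,0,-0.05]},{"jaw":0.02,"pos":[0,0,-0.15]},{"jaw":0.02,"pos":[0,0,-0.2]},{"jaw":0.02,"pos":[-0.05,0,-0.19]},{"jaw":0.02,"pos":[-0.125,0.04,-0.15]},{"jaw":0.02,"pos":[-0.165,0.05,-0.1]},{"jaw":0.02,"pos":[-0.165,0.05,-0.05]},{"jaw":0.02,"pos":[-0.165,0.05,0]}]'
python3 -c "
from h import *
to([0.6078,.0172,.36],np.radians(-10.6))"
```

```text
t: 21.8
tool_pos: [0.5538, 0.4172, 0.1795]
eef_rot: [-0.0, 0.776, 0.631, -0.0]
contact_force: [0.1, 0.1, -0.8]
finger_gap: 0.0441
gripper_force: 0.0
t: 22.22
tool_pos: [0.5539, 0.4173, 0.1803]
eef_rot: [-0.0, 0.776, 0.631, 0.001]
contact_force: [-0.7, -0.2, 1.4]
finger_gap: 0.033
gripper_force: 40.3
t: 22.88
tool_pos: [0.5639, 0.2775, 0.362]
eef_rot: [0.001, 0.775, 0.631, 0.003]
contact_force: [0.6, -1.0, -0.1]
finger_gap: 0.0328
gripper_force: 40.1
t 22.8833 tcp [0.5639 0.2775 0.362 ] z [ 0.006  0.003 -1.   ] ya -0.204 d [-0.246   0.0957  0.0014] j7 -0.962 j1 -0.239
rz -0.019
```

Converted, -0.034 m / 0.2 = -0.17, -0.033 m / 0.2 = -0.165, -0.02 rad / 3.1416 = -0.0064.

```bash
python3 steer.py '[{"jaw":0.02,"pos":[-0.17,0.065,0],"turn_vec":[0,0,-0.0064]},{"jaw":0.02,"pos":[-0.17,0.065,0]},{"jaw":0.02,"pos":[-0.17,0.065,0]},{"jaw":0.02,"pos":[-0.17,0.065,0]},{"jaw":0.02,"pos":[-0.17,0.065,0]},{"jaw":0.02,"pos":[-0.165,0.065,0]},{"jaw":0.02,"pos":[-0.1,0.04,0]},{"jaw":0.02}]'
python3 steer.py '[{"jaw":0.02}]'
python3 -c "
from h import *
to([0.6078,.0172,.262],np.radians(-10.6))"
```

```text
t: 23.55
tool_pos: [0.6076, 0.0348, 0.3576]
eef_rot: [0.003, 0.773, 0.634, -0.002]
contact_force: [0.5, -1.6, -0.1]
finger_gap: 0.0326
gripper_force: 40.1
t: 23.63
tool_pos: [0.6066, 0.0407, 0.358]
eef_rot: [0.0, 0.771, 0.637, -0.0]
contact_force: [-0.2, 0.6, 0.0]
finger_gap: 0.0329
gripper_force: 40.1
t 23.6333 tcp [0.6066 0.0407 0.358 ] z [-0.    -0.001 -1.   ] ya -0.189 d [-0.0228  0.0056  0.096 ] j7 -0.573 j1 0.166
rz -0.004
```

Converted, 0.03 m / 0.2 = 0.15, 0.015 m / 0.2 = 0.075.

```bash
python3 steer.py '[{"jaw":0.02,"pos":[-0.074,0.018,0]},{"jaw":0.02,"pos":[-0.045,0.01,0.05]},{"jaw":0.02,"pos":[0,0,0.15]},{"jaw":0.02,"pos":[0,0,0.15]},{"jaw":0.02,"pos":[0,0,0.075]},{"jaw":0.02,"pos":[0,0,0.025]},{"jaw":0.02},{"jaw":0.02}]'
python3 -c "
from h import *
to([0.6078,.0172,.262],np.radians(-10.6))"
```

```text
t: 24.3
tool_pos: [0.6078, 0.0195, 0.2682]
eef_rot: [-0.0, 0.769, 0.639, 0.001]
contact_force: [-0.2, 0.5, 0.5]
finger_gap: 0.0328
gripper_force: 44.6
t 24.3 tcp [0.6078 0.0195 0.2682] z [ 0.001  0.001 -1.   ] ya -0.184 d [-0.0023  0.0004  0.0062] j7 -0.588 j1 0.175
rz 0.001
```

The rows are not in the units I measure in: shifts go in shares of 200 mm and turns go in shares of 180 degrees. I convert before sending: 0.003 m / 0.2 = 0.015, -0.002 m / 0.2 = -0.01.

```bash
python3 steer.py '[{"jaw":0.02,"pos":[-0.01,0,0.015]},{"jaw":0.02,"pos":[0,0,0.01]},{"jaw":0.02,"pos":[0,0,0.005]},{"jaw":0.02}]'
python3 steer.py '[{"jaw":0.02,"pos":[0,0,0.005]},{"jaw":0.02},{"jaw":0.046},{"jaw":0.046},{"jaw":0.046}]'
python3 steer.py '[{"jaw":0.046,"pos":[0,0,-0.05]},{"jaw":0.046,"pos":[0,0,-0.15]},{"jaw":0.046,"pos":[0,0,-0.2]},{"jaw":0.046,"pos":[0,0,-0.2]},{"jaw":0.085,"pos":[-0.1,0,-0.175],"turn_vec":[0,0,0.0382]},{"jaw":0.085,"pos":[-0.175,-0.05,-0.05],"turn_vec":[0,0,0.0382]},{"jaw":0.085,"pos":[-0.17,-0.09,0],"turn_vec":[0,0,0.0382]},{"jaw":0.085,"pos":[-0.165,-0.1,0],"turn_vec":[0,0,0.0382]}]'
python3 steer.py '[{"jaw":0.085,"pos":[-0.15,-0.11,0],"turn_vec":[0,0,0.0382]},{"jaw":0.085,"pos":[-0.14,-0.12,0],"turn_vec":[0,0,0.0382]},{"jaw":0.085,"pos":[-0.13,-0.13,0],"turn_vec":[0,0,0.0382]},{"jaw":0.085,"pos":[-0.12,-0.14,0],"turn_vec":[0,0,0.0382]},{"jaw":0.085,"pos":[-0.11,-0.15,0],"turn_vec":[0,0,0.0382]},{"jaw":0.085,"pos":[-0.1,-0.15,0]},{"jaw":0.085,"pos":[-0.1,-0.15,0]},{"jaw":0.085,"pos":[-0.1,-0.15,0]}]'
python3 -c "
from h import *
to([0.5144,-.412,.4])"
```

```text
t: 24.63
tool_pos: [0.6072, 0.0167, 0.2621]
eef_rot: [0.0, 0.769, 0.639, 0.0]
contact_force: [1.4, -0.1, -0.0]
finger_gap: 0.0326
gripper_force: 44.6
t: 25.05
tool_pos: [0.6075, 0.0137, 0.2608]
eef_rot: [0.002, 0.77, 0.638, -0.002]
contact_force: [0.4, -5.7, 1.1]
finger_gap: 0.046
gripper_force: 0.0
t: 25.72
tool_pos: [0.5186, -0.0764, 0.4273]
eef_rot: [0.001, 0.901, 0.434, 0.002]
contact_force: [-0.3, -0.3, 0.4]
finger_gap: 0.0846
gripper_force: 0.0
t: 26.38
tool_pos: [0.2562, 0.0156, 0.4261]
eef_rot: [-0.0, 0.988, 0.153, 0.001]
contact_force: [0.3, 1.4, 0.4]
finger_gap: 0.0847
gripper_force: 0.0
t 26.3833 tcp [0.2562 0.0156 0.4261] z [ 0.001  0.    -1.   ] ya -1.264 d [0.1172 0.4855 0.0263] j7 -1.38 j1 0.242
```

Converted, 0.038 m / 0.2 = 0.19, 0.037 m / 0.2 = 0.185.

```bash
python3 steer.py '[{"jaw":0.085,"pos":[0.15,0.1,0]},{"jaw":0.085,"pos":[0.15,0.125,0]},{"jaw":0.085,"pos":[0.1,0.165,0]},{"jaw":0.085,"pos":[0.05,0.185,0]},{"jaw":0.085,"pos":[0,0.19,0]},{"jaw":0.085,"pos":[0,0.19,0]},{"jaw":0.085,"pos":[0,0.19,0]},{"jaw":0.085,"pos":[0,0.19,0]}]'
python3 steer.py '[{"jaw":0.085,"pos":[0.025,0.19,0]},{"jaw":0.085,"pos":[0.025,0.19,0]},{"jaw":0.085,"pos":[0.025,0.19,0]},{"jaw":0.085,"pos":[0,0.15,0]},{"jaw":0.085},{"jaw":0.085}]'
python3 - <<'E'
from h import *
to([0.5144,-.412,.4])
c=cam('top','t4.png');lid(c,.025)
P=cloud(c);f=P[150:260,250:370];im=c['image'][150:260,250:370]
cv2.imwrite('pics/k4.png',cv2.resize(im[:,:,::-1],None,fx=5,fy=5,interpolation=2))
w=f[(np.abs(f[:,:,2]-.097)<.0035)];w=w[np.hypot(w[:,0]-.599,w[:,1]+.03)<.075]
t=np.array([.184,.983]);s=(w[:,:2]-[.599,-.03])@t;a=(w[:,:2]-[.599,-.03])@np.array([.983,-.184])
for lo,hi in((-.09,-.024),(-.024,.024),(.024,.09)):
    m=(s>lo)&(s<hi)
    if m.sum()>5: print(m.sum(),s[m].min().round(4),s[m].max().round(4),a[m].min().round(4),a[m].max().round(4),w[m].mean(0).round(4),w[m][:,2].std().round(4))
E
```

```text
t: 27.05
tool_pos: [0.4248, -0.2143, 0.4263]
eef_rot: [-0.0, 0.988, 0.153, 0.001]
contact_force: [1.0, -0.4, -0.0]
finger_gap: 0.0851
gripper_force: 0.0
t: 27.55
tool_pos: [0.482, -0.3472, 0.4253]
eef_rot: [-0.001, 0.988, 0.151, 0.0]
contact_force: [0.1, 1.5, -0.2]
finger_gap: 0.0851
gripper_force: 0.0
t 27.55 tcp [ 0.482  -0.3472  0.4253] z [ 0.     0.001 -1.   ] ya -1.267 d [0.0115 0.0716 0.0252] j7 -0.761 j1 0.688
lid centre [ 532.8 -393.9] width 211.73451447367918 ang 41.3 z med 0.0241 n 4465
knob [ 0.5325 -0.3936  0.0657] 129
162 -0.0663 -0.0323 -0.0158 0.018 [ 0.5912 -0.0789  0.0967] 0.0016
159 -0.0174 0.0161 -0.0172 0.0167 [ 0.5984 -0.0301  0.0968] 0.0019
166 0.0323 0.0657 -0.0171 0.0164 [0.6076 0.018  0.0969] 0.0016
```

View pics/k4.png

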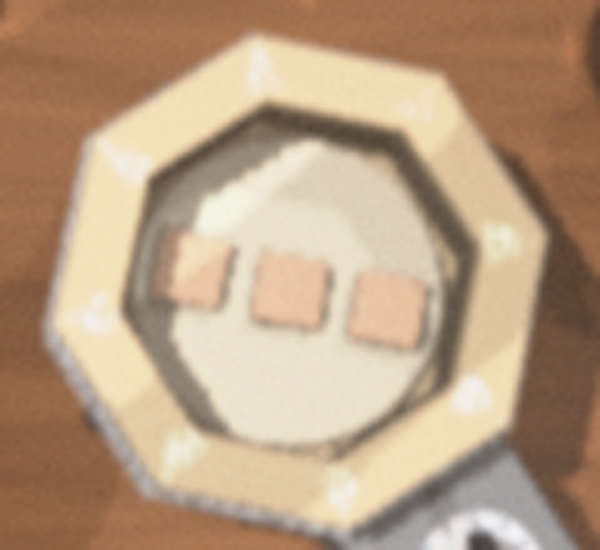

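All three tiles lie flat in the crop at (198,270), (290,288) and (387,308), with 14 mm gaps. The lid has been knocked to (0.533,-0.394), so I'll grasp it there.

Converted, 0.035 m / 0.2 = 0.175, 0.018 m / 0.2 = 0.09.

```bash
python3 steer.py '[{"jaw":0.085,"pos":[0.1,0.1,0.1]},{"jaw":0.085,"pos":[0.065,0.11,0.15]},{"jaw":0.085,"pos":[0,0.09,0.175]},{"jaw":0.085,"pos":[0,0,0.175]},{"jaw":0.085},{"jaw":0.085}]'
python3 -c "
from h import *
to([0.532,-.395,.25])"
```

```text
t: 28.1
tool_pos: [0.5315, -0.3912, 0.3046]
eef_rot: [-0.003, 0.988, 0.154, -0.001]
contact_force: [1.1, 0.4, 0.5]
finger_gap: 0.0852
gripper_force: 0.0
t 28.1 tcp [ 0.5315 -0.3912  0.3046] z [-0.003  0.005 -1.   ] ya -1.263 d [-0.0005  0.0041  0.0546] j7 -0.759 j1 0.682
```

Converted, 0.03 m / 0.2 = 0.15, 0.02 m / 0.2 = 0.1.

```bash
python3 steer.py '[{"jaw":0.085,"pos":[-0.0025,0.02,0.15]},{"jaw":0.085,"pos":[0,0,0.15]},{"jaw":0.085,"pos":[0,0,0.1]},{"jaw":0.085,"pos":[0,0,0.06]},{"jaw":0.085,"pos":[0,0,0.02]},{"jaw":0.085},{"jaw":0.085}]' 80
python3 -c "
from h import *
to([0.532,-.395,.207])"
```

```text
t: 28.68
tool_pos: [0.5332, -0.3975, 0.2123]
eef_rot: [0.001, 0.988, 0.153, 0.002]
contact_force: [0.7, 0.9, 0.9]
finger_gap: 0.0852
gripper_force: 0.0
t 28.6833 tcp [ 0.5332 -0.3975  0.2123] z [ 0.004 -0.002 -1.   ] ya -1.264 d [-0.0004 -0.0028  0.0053] j7 -0.772 j1 0.679
```

Grip and lift. Target is the kiln centre (0.598, -0.031).

Converted, 0.003 m / 0.2 = 0.015, -0.002 m / 0.2 = -0.01.

```bash
python3 steer.py '[{"jaw":0.06,"pos":[0,-0.01,0.015]},{"jaw":0.02,"pos":[0,0,0.005]},{"jaw":0.02},{"jaw":0.02},{"jaw":0.02},{"jaw":0.02},{"jaw":0.02},{"jaw":0.02}]' 90
python3 -c "
from h import *
to([0.532,-.395,.207])"
python3 steer.py '[{"jaw":0.02,"pos":[0,0,-0.025]},{"jaw":0.02,"pos":[0,0,-0.075]},{"jaw":0.02,"pos":[0,0,-0.15]},{"jaw":0.02,"pos":[0,0,-0.175]},{"jaw":0.02,"pos":[0,0,-0.175]},{"jaw":0.02,"pos":[0,0,-0.175]},{"jaw":0.02,"pos":[0,0,-0.175]},{"jaw":0.02,"pos":[0,0,-0.125]}]'
python3 -c "
from h import *
to([0.598,-.031,.42])"
```

```text
t: 29.35
tool_pos: [0.5317, -0.3958, 0.2065]
eef_rot: [0.0, 0.988, 0.152, 0.0]
contact_force: [-1.1, 0.6, 5.1]
finger_gap: 0.03
gripper_force: 88.8
t 29.35 tcp [ 0.5317 -0.3958  0.2065] z [ 0.001 -0.001 -1.   ] ya -1.265 d [ 0.0005 -0.0007 -0.0005] j7 -0.775 j1 0.677
t: 30.02
tool_pos: [0.5315, -0.3953, 0.4229]
eef_rot: [0.0, 0.988, 0.152, 0.001]
contact_force: [-0.0, 0.7, -4.2]
finger_gap: 0.0301
gripper_force: 89.3
t 30.0167 tcp [ 0.5315 -0.3953  0.4229] z [ 0.001 -0.    -1.   ] ya -1.265 d [ 0.1732 -0.3273  0.0029] j7 -0.737 j1 0.691
```

Converted, -0.026 m / 0.2 = -0.13, -0.024 m / 0.2 = -0.12.

```bash
python3 steer.py '[{"jaw":0.02,"pos":[0.035,-0.075,0]},{"jaw":0.02,"pos":[0.06,-0.12,0]},{"jaw":0.02,"pos":[0.065,-0.13,0]},{"jaw":0.02,"pos":[0.065,-0.13,0]},{"jaw":0.02,"pos":[0.065,-0.13,0]},{"jaw":0.02,"pos":[0.065,-0.13,0]},{"jaw":0.02,"pos":[0.065,-0.13,0]},{"jaw":0.02,"pos":[0.065,-0.13,0]}]'
python3 steer.py '[{"jaw":0.02,"pos":[0.065,-0.13,0],"turn_vec":[0,0,0.0095]},{"jaw":0.02,"pos":[0.065,-0.13,0],"turn_vec":[0,0,0.0095]},{"jaw":0.02,"pos":[0.065,-0.13,0],"turn_vec":[0,0,0.0095]},{"jaw":0.02,"pos":[0.065,-0.12,0],"turn_vec":[0,0,0.0095]},{"jaw":0.02,"pos":[0.05,-0.075,0]},{"jaw":0.02,"pos":[0.025,-0.05,0]},{"jaw":0.02},{"jaw":0.02}]'
python3 -c "
from h import *
to([0.598,-.031,.352])"
```

```text
t: 30.68
tool_pos: [0.5648, -0.1788, 0.4192]
eef_rot: [-0.001, 0.988, 0.152, -0.002]
contact_force: [0.1, 0.1, -3.9]
finger_gap: 0.0303
gripper_force: 89.7
t: 31.35
tool_pos: [0.5989, -0.0417, 0.4197]
eef_rot: [0.0, 0.996, 0.093, -0.001]
contact_force: [0.5, -1.1, -3.0]
finger_gap: 0.0302
gripper_force: 89.5
t 31.35 tcp [ 0.5989 -0.0417  0.4197] z [-0.003 -0.001 -1.   ] ya -1.385 d [ 0.0012 -0.0107  0.0677] j7 -1.432 j1 0.127
```

Converted, 0.02 m / 0.2 = 0.1, 0.015 m / 0.2 = 0.075.

```bash
python3 steer.py '[{"jaw":0.02,"pos":[0.005,-0.0525,0]},{"jaw":0.02,"pos":[0,0,0.075]},{"jaw":0.02,"pos":[0,0,0.1]},{"jaw":0.02,"pos":[0,0,0.075]},{"jaw":0.02,"pos":[0,0,0.04]},{"jaw":0.02},{"jaw":0.02}]'
python3 -c "
from h import *
to([0.598,-.031,.352])"
```

```text
t: 31.93
tool_pos: [0.5984, -0.0315, 0.3629]
eef_rot: [0.0, 0.996, 0.092, -0.0]
contact_force: [0.0, 1.6, -3.1]
finger_gap: 0.0304
gripper_force: 89.6
t 31.9333 tcp [ 0.5984 -0.0315  0.3629] z [-0. -0. -1.] ya -1.387 d [-0.0003 -0.0005  0.0109] j7 -1.463 j1 0.108
```

Converted, 0.004 m / 0.2 = 0.02, 0.002 m / 0.2 = 0.01.

```bash
python3 steer.py '[{"jaw":0.02,"pos":[0,0,0.02]},{"jaw":0.02,"pos":[0,0,0.02]},{"jaw":0.02,"pos":[0,0,0.01]},{"jaw":0.02,"pos":[0,0,0.005]},{"jaw":0.02},{"jaw":0.02}]'
python3 -c "
from h import *
to([0.598,-.031,.3515])"
```

```text
t: 32.43
tool_pos: [0.5984, -0.0306, 0.3519]
eef_rot: [-0.0, 0.996, 0.093, 0.0]
contact_force: [0.5, 0.2, -3.4]
finger_gap: 0.0302
gripper_force: 89.6
t 32.4333 tcp [ 0.5984 -0.0306  0.3519] z [ 0.  0. -1.] ya -1.385 d [-0.0005  0.0003  0.0004] j7 -1.465 j1 0.106
```

Converted, 0.002 m / 0.2 = 0.01, 0.001 m / 0.2 = 0.005.

```bash
python3 steer.py '[{"jaw":0.02,"pos":[0,0,0.01]},{"jaw":0.02,"pos":[0,0,0.005]},{"jaw":0.02},{"jaw":0.02}]'
python3 steer.py '[{"jaw":0.085},{"jaw":0.085},{"jaw":0.085},{"jaw":0.085},{"jaw":0.085},{"jaw":0.085,"pos":[0,0,-0.1]},{"jaw":0.085,"pos":[0,0,-0.15]},{"jaw":0.085,"pos":[0,0,-0.15]}]'
python3 steer.py '[{"jaw":0.085,"pos":[0,0.15,-0.05],"turn_vec":[0,0,-0.0382]},{"jaw":0.085,"pos":[0,0.15,0],"turn_vec":[0,0,-0.0382]},{"jaw":0.085,"pos":[0,0.15,0],"turn_vec":[0,0,-0.0382]},{"jaw":0.085,"pos":[-0.05,0.15,0],"turn_vec":[0,0,-0.0382]},{"jaw":0.06,"pos":[-0.05,0.15,0],"turn_vec":[0,0,-0.0382]},{"jaw":0.06,"pos":[-0.05,0.15,0],"turn_vec":[0,0,-0.0382]},{"jaw":0.06,"pos":[-0.05,0.15,0],"turn_vec":[0,0,-0.0382]},{"jaw":0.06,"pos":[-0.05,0.15,0],"turn_vec":[0,0,-0.0382]}]'
python3 - <<'E'
from h import *
to([.4627,-.1228,.40],np.radians(105.9))
c=cam('top','t5.png');lid(c,.17)
E
```

```text
t: 32.77
tool_pos: [0.5984, -0.0306, 0.3514]
eef_rot: [0.0, 0.996, 0.093, 0.001]
contact_force: [-3.8, -0.2, 7.7]
finger_gap: 0.0303
gripper_force: 90.8
t: 33.43
tool_pos: [0.5982, -0.0307, 0.4286]
eef_rot: [-0.0, 0.996, 0.093, -0.001]
contact_force: [1.8, -0.8, 0.3]
finger_gap: 0.0853
gripper_force: 0.0
t: 34.1
tool_pos: [0.6949, -0.2584, 0.4388]
eef_rot: [0.0, 0.839, 0.543, -0.001]
contact_force: [0.1, -0.6, 0.3]
finger_gap: 0.0603
gripper_force: 0.0
t 34.1 tcp [ 0.6949 -0.2584  0.4388] z [-0.    -0.001 -1.   ] ya -0.422 d [ 0.0287 -0.2673  0.0388] j7 -0.258 j1 0.481
rz 0.872
lid centre [599.1 -29.7] width 210.82569731994886 ang 34.4 z med 0.1696 n 6661
knob [ 0.5984 -0.0295  0.2113] 156
```

View pics/t5.png

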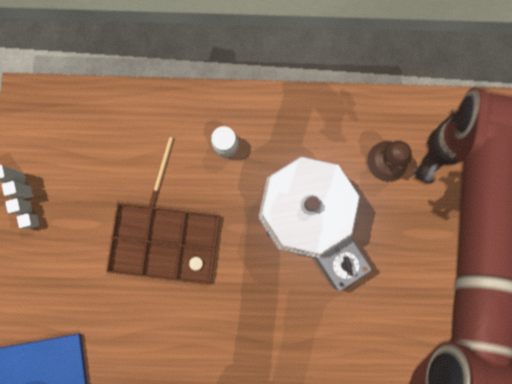

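The lid is centred at (313,207) and flat. It measures (0.599,-0.030) at 34.4°, matching the kiln. The tray holds only the disc, at (196,264). Now moving to the key.

Converted, -0.036 m / 0.2 = -0.18, 0.004 m / 0.2 = 0.02.

```bash
python3 steer.py '[{"jaw":0.03,"pos":[0.02,-0.18,0]},{"jaw":0.03,"pos":[0.02,-0.18,0]},{"jaw":0.03,"pos":[0.02,-0.18,0]},{"jaw":0.03,"pos":[0.02,-0.18,0]},{"jaw":0.03,"pos":[0.02,-0.18,0]},{"jaw":0.03,"pos":[0.02,-0.18,0]},{"jaw":0.03,"pos":[0.02,-0.18,0]},{"jaw":0.03,"pos":[0,-0.075,0]}]'
python3 steer.py '[{"jaw":0.03,"turn_vec":[0,0,-0.0382]},{"jaw":0.03,"turn_vec":[0,0,-0.0382]},{"jaw":0.03,"turn_vec":[0,0,-0.0382]},{"jaw":0.03,"turn_vec":[0,0,-0.0382]},{"jaw":0.03,"turn_vec":[0,0,-0.0382]},{"jaw":0.03,"turn_vec":[0,0,-0.0382]},{"jaw":0.03,"turn_vec":[0,0,-0.0382]},{"jaw":0.03,"turn_vec":[0,0,-0.0382]}]'
python3 steer.py '[{"jaw":0.03,"turn_vec":[0,0,-0.0382]},{"jaw":0.03,"turn_vec":[0,0,-0.0382]},{"jaw":0.03,"turn_vec":[0,0,-0.0382]},{"jaw":0.03,"turn_vec":[0,0,-0.0382]},{"jaw":0.03,"turn_vec":[0,0,-0.0382]},{"jaw":0.03,"turn_vec":[0,0,-0.0382]},{"jaw":0.03,"turn_vec":[0,0,-0.0382]},{"jaw":0.03,"turn_vec":[0,0,-0.0382]}]'
python3 steer.py '[{"jaw":0.03,"turn_vec":[0,0,-0.0382]},{"jaw":0.03,"turn_vec":[0,0,-0.0382]},{"jaw":0.03},{"jaw":0.03}]' 50
python3 -c "
from h import *
to([.4627,-.1228,.36],np.radians(105.9))"
```

```text
t: 34.82
tool_pos: [0.4597, -0.1167, 0.4387]
eef_rot: [-0.001, 0.84, 0.543, -0.001]
contact_force: [-0.6, -0.1, 0.4]
finger_gap: 0.0299
gripper_force: 0.0
t: 35.48
tool_pos: [0.4632, -0.1197, 0.4387]
eef_rot: [0.0, 0.493, 0.87, 0.0]
contact_force: [0.1, 0.8, -0.2]
finger_gap: 0.0304
gripper_force: 0.0
t: 36.15
tool_pos: [0.4632, -0.1198, 0.4387]
eef_rot: [0.0, 0.035, 0.999, -0.0]
contact_force: [0.6, 0.4, -0.4]
finger_gap: 0.0303
gripper_force: 0.0
t: 36.48
tool_pos: [0.4633, -0.12, 0.4385]
eef_rot: [-0.0, -0.08, 0.997, 0.0]
contact_force: [0.2, 0.4, 0.5]
finger_gap: 0.03
gripper_force: 0.0
t 36.4833 tcp [ 0.4633 -0.12    0.4385] z [-0.  0. -1.] ya 1.731 d [ 0.001  -0.0027  0.0785] j7 1.465 j1 0.888
rz -0.117
```

Converted, 0.035 m / 0.2 = 0.175, 0.03 m / 0.2 = 0.15, -0.117 rad / 3.1416 = -0.0372.

```bash
python3 steer.py '[{"jaw":0.03,"pos":[0.005,-0.015,0],"turn_vec":[0,0,-0.0372]},{"jaw":0.03,"pos":[0,0,0.15]},{"jaw":0.03,"pos":[0,0,0.175]},{"jaw":0.03,"pos":[0,0,0.175]},{"jaw":0.03,"pos":[0,0,0.1]},{"jaw":0.03},{"jaw":0.03}]'
python3 -c "
from h import *
to([.4627,-.1228,.293],np.radians(105.9))"
```

```text
t: 37.07
tool_pos: [0.463, -0.1228, 0.3185]
eef_rot: [-0.001, -0.139, 0.99, 0.0]
contact_force: [0.4, -0.0, -0.6]
finger_gap: 0.0302
gripper_force: 0.0
t 37.0667 tcp [ 0.463  -0.1228  0.3185] z [-0.001  0.001 -1.   ] ya 1.851 d [0.0002 0.     0.0255] j7 1.396 j1 0.795
rz 0.002
```

Converted, 0.012 m / 0.2 = 0.06, 0.011 m / 0.2 = 0.055.

```bash
python3 steer.py '[{"jaw":0.03,"pos":[0,0,0.06]},{"jaw":0.03,"pos":[0,0,0.055]},{"jaw":0.03,"pos":[0,0,0.01]},{"jaw":0.03},{"jaw":0.0},{"jaw":0.0},{"jaw":0.0},{"jaw":0.0}]' 50
python3 -c "
from h import *
to([.4627,-.1228,.293]);s=st()[0];print(s['ft_torque'],s['contact_force'],s['finger_gap'],s['gripper_force'])"
```

```text
t: 37.73
tool_pos: [0.4634, -0.1235, 0.2947]
eef_rot: [0.001, -0.14, 0.99, -0.001]
contact_force: [0.1, -2.2, 6.5]
finger_gap: 0.0088
gripper_force: 52.9
t 37.7333 tcp [ 0.4634 -0.1235  0.2947] z [ 0.002 -0.002 -1.   ] ya 1.851 d [0.0005 0.0009 0.0017] j7 1.354 j1 0.768
[-0.4840836   0.04165488 -0.01948856] [ 0.10408537 -2.1831251   6.4531811 ] 0.008832984649351809 52.947410345077515
```

Gripped. Wind clockwise (+rz in the tool frame), watching the torque.

Converted, 0.1 rad / 3.1416 = 0.0318.

```bash
cat > m.sh <<'E'
python3 -c "
from h import *
s,p,r=st();m=r.as_matrix();print('Tz',s['ft_torque'].round(3),'F',s['contact_force'].round(1),'ya',round(np.arctan2(m[1,1],m[0,1]),3),'j7',s['joints'][6].round(3),p.round(4),s['finger_gap'].round(4))"
E
python3 steer.py '[{"jaw":0,"turn_vec":[0,0,0.0255]},{"jaw":0,"turn_vec":[0,0,0.0318]},{"jaw":0,"turn_vec":[0,0,0.0318]},{"jaw":0,"turn_vec":[0,0,0.0318]},{"jaw":0,"turn_vec":[0,0,0.0318]},{"jaw":0,"turn_vec":[0,0,0.0318]},{"jaw":0,"turn_vec":[0,0,0.0318]},{"jaw":0,"turn_vec":[0,0,0.0318]}]' >/dev/null;sh m.sh
python3 steer.py '[{"jaw":0,"turn_vec":[0,0,0.0318]},{"jaw":0,"turn_vec":[0,0,0.0318]},{"jaw":0,"turn_vec":[0,0,0.0318]},{"jaw":0,"turn_vec":[0,0,0.0318]},{"jaw":0,"turn_vec":[0,0,0.0318]},{"jaw":0,"turn_vec":[0,0,0.0318]},{"jaw":0,"turn_vec":[0,0,0.0318]},{"jaw":0,"turn_vec":[0,0,0.0318]}]'>/dev/null;sh m.sh
```

```text
Traceback (most recent call last):
AttributeError: 'float' object has no attribute 'round'
Traceback (most recent call last):
AttributeError: 'float' object has no attribute 'round'
```

Converted, 0.1 rad / 3.1416 = 0.0318.

```bash
sed -i "s/s\['finger_gap'\].round(4)/round(s['finger_gap'],4)/" m.sh; sh m.sh
python3 steer.py '[{"jaw":0,"turn_vec":[0,0,0.0318]},{"jaw":0,"turn_vec":[0,0,0.0318]},{"jaw":0,"turn_vec":[0,0,0.0318]},{"jaw":0,"turn_vec":[0,0,0.0318]},{"jaw":0,"turn_vec":[0,0,0.0318]},{"jaw":0,"turn_vec":[0,0,0.0318]},{"jaw":0,"turn_vec":[0,0,0.0318]},{"jaw":0,"turn_vec":[0,0,0.0318]}]'>/dev/null;sh m.sh
```

```text
Tz [-1.14   0.291  0.169] F [-1.9 -5.7  5.8] ya 0.266 j7 0.13 [ 0.4628 -0.1248  0.2947] 0.0091
Tz [-1.07   0.673  0.17 ] F [-2.6 -4.3  8.4] ya -0.534 j7 -0.467 [ 0.4621 -0.1248  0.2946] 0.0091
```

Converted, 0.1 rad / 3.1416 = 0.0318.

```bash
python3 steer.py '[{"jaw":0,"turn_vec":[0,0,0.0318]},{"jaw":0,"turn_vec":[0,0,0.0318]},{"jaw":0,"turn_vec":[0,0,0.0318]},{"jaw":0,"turn_vec":[0,0,0.0318]},{"jaw":0,"turn_vec":[0,0,0.0318]},{"jaw":0,"turn_vec":[0,0,0.0318]},{"jaw":0,"turn_vec":[0,0,0.0318]},{"jaw":0,"turn_vec":[0,0,0.0318]}]'>/dev/null;sh m.sh
python3 steer.py '[{"jaw":0,"turn_vec":[0,0,0.0318]},{"jaw":0,"turn_vec":[0,0,0.0318]},{"jaw":0,"turn_vec":[0,0,0.0318]},{"jaw":0,"turn_vec":[0,0,0.0318]},{"jaw":0,"turn_vec":[0,0,0.0318]},{"jaw":0,"turn_vec":[0,0,0.0318]},{"jaw":0,"turn_vec":[0,0,0.0318]}]'>/dev/null;sh m.sh
```

```text
Tz [-0.817  1.01   0.149] F [-5.1 -4.1  9.5] ya -1.333 j7 -1.056 [ 0.4616 -0.1243  0.2946] 0.0088
Tz [-0.436  1.048  0.139] F [-4.2 -2.7  9.9] ya -2.033 j7 -1.568 [ 0.4617 -0.1237  0.2946] 0.0089
```

Converted, 0.1 rad / 3.1416 = 0.0318.

```bash
python3 steer.py '[{"jaw":0,"turn_vec":[0,0,0.0318]},{"jaw":0,"turn_vec":[0,0,0.0318]},{"jaw":0,"turn_vec":[0,0,0.0318]},{"jaw":0,"turn_vec":[0,0,0.0318]},{"jaw":0,"turn_vec":[0,0,0.0318]},{"jaw":0,"turn_vec":[0,0,0.0318]},{"jaw":0,"turn_vec":[0,0,0.0318]}]'>/dev/null;sh m.sh
python3 steer.py '[{"jaw":0,"turn_vec":[0,0,0.0318]},{"jaw":0,"turn_vec":[0,0,0.0318]},{"jaw":0,"turn_vec":[0,0,0.0318]},{"jaw":0}]'>/dev/null;sh m.sh
```

```text
Tz [-0.214  0.875  0.22 ] F [-2.8 -1.4  9.4] ya -2.732 j7 -2.08 [ 0.4621 -0.1232  0.2946] 0.0089
Tz [-0.04   0.909  0.036] F [-3.9 -1.  11.3] ya -3.03 j7 -2.299 [ 0.4624 -0.123   0.2946] 0.0088
```

Converted, 0.08 rad / 3.1416 = 0.0255.

```bash
python3 steer.py '[{"jaw":0,"turn_vec":[0,0,0.0255]},{"jaw":0,"turn_vec":[0,0,0.0255]},{"jaw":0,"turn_vec":[0,0,0.0127]}]'>/dev/null;sh m.sh
python3 steer.py '[{"jaw":0,"turn_vec":[0,0,0.0127]},{"jaw":0,"turn_vec":[0,0,0.0127]}]'>/dev/null;sh m.sh
python3 steer.py '[{"jaw":0,"turn_vec":[0,0,0.0127]},{"jaw":0,"turn_vec":[0,0,0.0095]}]'>/dev/null;sh m.sh
```

```text
Tz [-0.298  0.969  2.752] F [-4.7 -2.  11.5] ya 3.069 j7 -2.439 [ 0.4628 -0.1226  0.2948] 0.0091
Tz [-0.437  1.076  3.792] F [-4.6 -2.1 13.8] ya 2.997 j7 -2.494 [ 0.463  -0.1224  0.2949] 0.0089
Tz [-0.44   1.111  4.681] F [-4.5 -3.2 13.5] ya 2.933 j7 -2.542 [ 0.4631 -0.1222  0.2949] 0.0088
```

Converted, -0.06 rad / 3.1416 = -0.0191.

```bash
python3 steer.py '[{"jaw":0,"turn_vec":[0,0,-0.0191]},{"jaw":0,"turn_vec":[0,0,-0.0191]},{"jaw":0}]'>/dev/null;sh m.sh
python3 steer.py '[{"jaw":0,"turn_vec":[0,0,-0.0159]},{"jaw":0}]'>/dev/null;sh m.sh
```

```text
Tz [-0.413  0.955  3.09 ] F [-4.3 -2.1 12. ] ya 3.048 j7 -2.455 [ 0.4628 -0.1225  0.2948] 0.0092
Tz [-0.322  0.896  2.407] F [-4.4 -1.9 11.2] ya 3.093 j7 -2.421 [ 0.4628 -0.1226  0.2948] 0.0093
```

Converted, -0.06 rad / 3.1416 = -0.0191.

```bash
python3 steer.py '[{"jaw":0,"turn_vec":[0,0,-0.0191]},{"jaw":0,"turn_vec":[0,0,-0.0191]},{"jaw":0}]'>/dev/null;sh m.sh
python3 steer.py '[{"jaw":0,"turn_vec":[0,0,-0.0048]},{"jaw":0}]'>/dev/null;sh m.sh
```

```text
Tz [-0.175  0.785  1.042] F [-4.  -1.6  9.6] ya -3.079 j7 -2.336 [ 0.4625 -0.1229  0.2946] 0.0087
Tz [-0.132  0.829  0.905] F [-4.7 -0.9 10.6] ya -3.067 j7 -2.327 [ 0.4625 -0.123   0.2946] 0.0085
```

Converted, -0.04 rad / 3.1416 = -0.0127.

```bash
python3 steer.py '[{"jaw":0,"turn_vec":[0,0,-0.0127]},{"jaw":0}]'>/dev/null;sh m.sh
python3 steer.py '[{"jaw":0.03},{"jaw":0.03},{"jaw":0.03},{"jaw":0.03},{"jaw":0.03,"pos":[0,0,-0.1]},{"jaw":0.03,"pos":[0,0,-0.15]},{"jaw":0.03,"pos":[0,0,-0.15]},{"jaw":0.03,"pos":[0,0,-0.15]}]'
python3 steer.py '[{"jaw":0.03,"pos":[0,0.15,0]},{"jaw":0.03,"pos":[0.05,0.175,0]},{"jaw":0.03,"pos":[0.05,0.175,0]},{"jaw":0.03,"pos":[0.05,0.175,0]},{"jaw":0.03,"pos":[0.05,0.175,0]},{"jaw":0.03,"pos":[0.05,0.175,0]},{"jaw":0.03},{"jaw":0.03}]'
python3 - <<'E'
from h import *
c=cam('top','t6.png');P=cloud(c);lid(c,.17);to([.4627,-.1228,.36])
k=P[(np.abs(P[:,:,2]-.146)<.006)];k=k[np.hypot(k[:,0]-.463,k[:,1]+.1225)<.03];print('key',k.mean(0).round(4),cv2.minAreaRect((k[:,:2]*1000).astype(np.float32)))
E
```

```text
Tz [-0.136  0.846  0.14 ] F [-3.1 -0.9  8.9] ya -3.031 j7 -2.299 [ 0.4623 -0.1231  0.2946] 0.009
t: 44.15
tool_pos: [0.4628, -0.1227, 0.4045]
eef_rot: [0.0, 0.744, -0.668, -0.001]
contact_force: [0.8, -0.1, -0.5]
finger_gap: 0.0303
gripper_force: 0.0
t: 44.82
tool_pos: [0.263, -0.1953, 0.4038]
eef_rot: [-0.001, 0.743, -0.669, -0.0]
contact_force: [1.0, -0.3, 0.4]
finger_gap: 0.0299
gripper_force: 0.0
lid centre [599.1 -29.7] width 211.10383873847866 ang 33.8 z med 0.1696 n 6688
knob [ 0.5983 -0.0293  0.2113] 159
t 44.8667 tcp [ 0.2645 -0.1949  0.4039] z [ 0.001  0.    -1.   ] ya -3.034 d [-0.0504 -0.2048  0.0442] j7 -2.236 j1 -0.145
key [ 0.4631 -0.1232  0.1451] ((462.8874206542969, -122.582275390625), (9.256129264831543, 44.15617370605469), 1.8690251111984253)
```

View pics/t6.png

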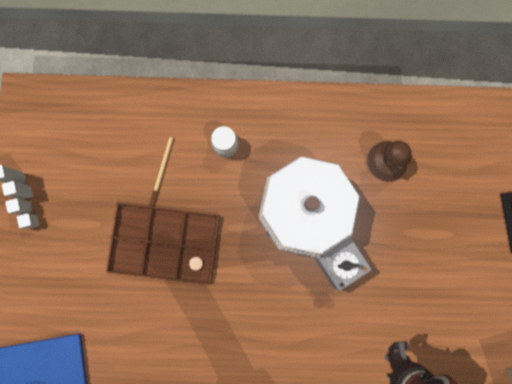

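The lid, tray with the disc, head, jar and tool all look right, and the wing at (347,265) has turned. The wing angle read 91.9°, a little off my estimate, so I'll regrip and press once more to confirm the key is at its stop.

Converted, -0.036 m / 0.2 = -0.18, -0.034 m / 0.2 = -0.17, 0.06 rad / 3.1416 = 0.0191.

```bash
python3 steer.py '[{"jaw":0.03,"pos":[-0.05,-0.17,0],"turn_vec":[0,0,0.0191]},{"jaw":0.03,"pos":[-0.05,-0.18,0]},{"jaw":0.03,"pos":[-0.05,-0.18,0]},{"jaw":0.03,"pos":[-0.05,-0.18,0]},{"jaw":0.03,"pos":[-0.05,-0.18,0]},{"jaw":0.03,"pos":[0,-0.125,0]},{"jaw":0.03},{"jaw":0.03}]'>/dev/null
python3 -c "
from h import *
to([.4628,-.1228,.295],np.radians(1.9))"
```

```text
t 45.5333 tcp [ 0.4662 -0.1314  0.4026] z [-0.002 -0.001 -1.   ] ya -3.088 d [-0.0088  0.0028  0.1076] j7 -2.474 j1 -0.269
rz 0.02
```

Converted, 0.03 m / 0.2 = 0.15, 0.02 m / 0.2 = 0.1, 0.015 rad / 3.1416 = 0.0048.

```bash
python3 steer.py '[{"jaw":0.03,"pos":[-0.044,0.015,0],"turn_vec":[0,0,0.0048]},{"jaw":0.03,"pos":[0,0,0.1]},{"jaw":0.03,"pos":[0,0,0.15]},{"jaw":0.03,"pos":[0,0,0.15]},{"jaw":0.03,"pos":[0,0,0.1]},{"jaw":0.03},{"jaw":0.03}]'>/dev/null
python3 -c "
from h import *
to([.4628,-.1228,.295],np.radians(1.9))"
```

```text
t 46.1167 tcp [ 0.46   -0.1245  0.3034] z [-0.003  0.    -1.   ] ya -3.109 d [-0.0016 -0.0029  0.0084] j7 -2.367 j1 -0.19
rz -0.0
```

Converted, 0.006 m / 0.2 = 0.03, -0.0015 m / 0.2 = -0.0075.

```bash
python3 steer.py '[{"jaw":0.03,"pos":[-0.0025,-0.0075,0.03]},{"jaw":0.03,"pos":[0,0,0.005]},{"jaw":0.03},{"jaw":0},{"jaw":0},{"jaw":0},{"jaw":0},{"jaw":0}]' 50 >/dev/null; sh m.sh
python3 steer.py '[{"jaw":0,"turn_vec":[0,0,0.0064]},{"jaw":0,"turn_vec":[0,0,0.0064]}]'>/dev/null;sh m.sh
python3 steer.py '[{"jaw":0,"turn_vec":[0,0,0.0064]},{"jaw":0,"turn_vec":[0,0,0.0064]},{"jaw":0}]'>/dev/null;sh m.sh
```

```text
Tz [0.048 0.288 0.682] F [-0.6 -0.   6.9] ya -3.105 j7 -2.357 [ 0.4624 -0.1239  0.2975] 0.0092
Tz [-0.043  0.332  1.199] F [-2.   0.2  6.7] ya 3.14 j7 -2.386 [ 0.4624 -0.1239  0.2976] 0.0094
Tz [-0.02   0.361  1.547] F [-1.8 -0.1  7.1] ya 3.104 j7 -2.414 [ 0.4625 -0.1238  0.2976] 0.0097
```

Torque climbs at once to 1.5 N m against a turning torque of about 0.16, so the key is at its stop. Unload, release, retreat and do a last check.

Converted, -0.05 rad / 3.1416 = -0.0159.

```bash
python3 steer.py '[{"jaw":0,"turn_vec":[0,0,-0.0159]},{"jaw":0,"turn_vec":[0,0,-0.0159]},{"jaw":0,"turn_vec":[0,0,-0.0048]},{"jaw":0}]'>/dev/null;sh m.sh
python3 steer.py '[{"jaw":0.03},{"jaw":0.03},{"jaw":0.03},{"jaw":0.03},{"jaw":0.03,"pos":[0,0,-0.1]},{"jaw":0.03,"pos":[0,0,-0.15]},{"jaw":0.03,"pos":[0,0,-0.15]},{"jaw":0.03,"pos":[0,0,-0.15]}]' >/dev/null
python3 steer.py '[{"jaw":0.03,"pos":[0,0.15,0]},{"jaw":0.03,"pos":[0.05,0.175,0]},{"jaw":0.03,"pos":[0.05,0.175,0]},{"jaw":0.03,"pos":[0.05,0.175,0]},{"jaw":0.03,"pos":[0.05,0.175,0]},{"jaw":0.03,"pos":[0.05,0.175,0]},{"jaw":0.03},{"jaw":0.03}]'
python3 - <<'E'
from h import *
c=cam('top','t7.png');P=cloud(c);lid(c,.17);tiles(c)
k=P[(np.abs(P[:,:,2]-.146)<.006)];k=k[np.hypot(k[:,0]-.463,k[:,1]+.1225)<.03];print('key',k.mean(0).round(4),cv2.minAreaRect((k[:,:2]*1000).astype(np.float32)))
a=cv2.imread('pics/top0.png');b=cv2.imread('pics/t7.png');d=np.abs(a.astype(int)-b).max(2)
for n,(x,y) in dict(head=(390,160),jar=(224,141),tool=(163,170)).items(): print(n,d[y-25:y+25,x-25:x+25].mean())
E
```

```text
Tz [0.095 0.289 0.405] F [-1.3  0.8  5.1] ya -3.072 j7 -2.332 [ 0.4623 -0.124   0.2975] 0.0094
t: 48.87
tool_pos: [0.2594, -0.1883, 0.4068]
eef_rot: [-0.001, 0.729, -0.684, -0.0]
contact_force: [0.1, -0.2, 0.8]
finger_gap: 0.0298
gripper_force: 0.0
lid centre [598.9 -29.8] width 210.86221334202878 ang 34.4 z med 0.1696 n 6686
knob [ 0.5983 -0.0293  0.2113] 160
[195.2 263. ] 105 [0.4535 0.2476] [array([453.6, 247. ]), array([25.4, 28.3]), np.float64(1.7)] 0.0161
key [ 0.4629 -0.1225  0.1451] ((462.9527282714844, -122.59402465820312), (9.320296287536621, 44.12345504760742), 1.721362829208374)
head 3.184
jar 2.7728
tool 2.7832
```

Everything checks out, so I'm handing it in.

```bash
python3 -c "
from bench import ctrl, optics, workorder, sensors
print(workorder.close_job())"
```

```text
the job is handed in; nothing more can be done
None
```

I handed the job in at about 49 s: all three square tiles lie flat and apart on the kiln shelf, the disc is still in the tray, the lid is centred and flat on the rim, the key is wound against its stop, and the head, jar and modelling tool look untouched; no score came back.

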